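# Load the barrel tumbler and hang its guard

## Task

Get the tumbling machine ready to run: turn its six-sided barrel by the star wheel until the open hatch faces straight up, then put every loose machine part on the bench (of the nut, spacer, U bracket, clevis and cap, those that are there) into the barrel through the hatch, leaving the hatch facing up. Last, lift the guard out of its rack and lower both its knuckles fully onto the machine's two pintle pins so that it hangs closed across the front of the barrel. Do not let the guard fall over, and leave the tin, the tools and the other things on the bench where they are.

Things in the scene. Friction and masses are not known exactly. Their poses are not given: they have to be found in the camera images.
- tumbler: the fixed bench tumbling machine: grey frame, two end plates (100 mm wide, 140 mm high, at y = -85 and +85 mm) carrying a barrel. Origin on the bench under the barrel's middle; x away from the robot, y along the barrel's level axis (at z = 110 mm), z up. Gear motor on the +y side (to y = 160, z = 112 mm), star wheel on the -y side, pintles at the front (-x) left (+y) corner
- barrel (a joint): turn of the barrel, rad: 0 (or a whole turn) with the open hatch straight up; growing values lean the hatch to the tumbler's +x. No stops; it stays where it is left; about 0.6 N m turns it. The barrel is a hexagon 144 mm across flats, 140 mm long inside, walls 4 mm; one flat is missing: the hatch, 80 by 140 mm
- star (a point): centre of the star wheel that turns the barrel by hand, on the barrel's axis outside the frame (tumbler's y = -120 mm): a hub 60 mm across with 8 round spokes 10 mm thick, every 45 degrees, reaching out to 95 mm from the axis, free to be gripped from 30 mm outward; one spoke lies in line with the hatch. The point is fixed to the frame and does not turn
- hatch (a point): centre of the open hatch, 72 mm out from the barrel's axis; its z axis points out of the hatch and turns with the barrel, its y axis runs along the barrel
- barrel_centre (a point): middle of the barrel, on its axis, fixed to the frame, axes as the tumbler's
- pintle_low (a point): the lower pintle: centre of the shoulder at the foot of its upright pin. The pin is 8 mm thick, stands 22 mm above the shoulder and has a round tip. The arm under it is 18 mm wide and comes from behind (+x), so the knuckles can be brought in from the front (-x) or the sides
- pintle_up (a point): the upper pintle, the same, straight above the lower one by 80 mm
- guard: the guard, a loose aluminium leaf, about 0.35 kg, standing upright in the rack. Origin on its hinge axis at the underside of the lower knuckle; z up; the leaf reaches along -y from 16 to 186 mm, z = -20 to 105 mm, 10 mm thick (x; 13 with frame strips). A tab 70 mm wide, 10 mm thick tops its middle, z = 105 to 150 mm, over its centre of mass. Hung and closed, its axes are parallel to the tumbler's
- rack: fixed dark steel rack that holds the guard: a slot 15 mm wide along its y axis, 140 mm long, slot floor 8 mm and sides 42 mm above the bench; origin under its centre
- knuckle_low (a point): centre of the underside of the guard's lower knuckle: a ring 16 mm high, about 20 mm outside, bore 12 mm
- knuckle_up (a point): the same of the upper knuckle, 80 mm above the lower
- guard_handle (a point): middle of the guard's gripping tab, 22 mm below its top
- nut: part: a domed hexagon nut, 36 mm across flats (flats face its x axis and every 60 degrees), hexagon 24 mm high; origin under its centre, z up. May be absent
- spacer: part: a plain aluminium spacer ring, 40 mm outside, 24 mm bore, 28 mm high, standing on its face; origin under its centre. May be absent
- bracket: part: a dark steel U bracket, 44 mm (x) by 32 mm (y), base 6 mm, two upright legs 6 mm thick and 30 mm high at its x ends; origin under its centre. May be absent
- clevis: part: a steel fork (clevis), 48 mm (x, from -25 to +23), 24 mm (y), 24 mm high, its slot 8 mm wide from the +x end; origin underneath. May be absent
- cap: part: a round aluminium cap, 46 mm across for its lower 22 mm, domed above to 29 mm; origin under its centre. May be absent
- tin: not part of the job: low round steel tin with a lid, 60 mm across, 45 mm tall, among the parts; origin under its centre; it stays out
- spanner: not part of the job: a spanner lying on the bench beyond the parts
- driver: not part of the job: a screwdriver lying on the bench in front of the parts
- oil: not part of the job: a yellow oil bottle, 190 mm tall, right of the parts
- mug: not part of the job: a white mug at the left
- disc: not part of the job: a grinding disc, 114 mm across, lying at the right
There are look-alikes about, which are no part of the job. What is shaped like the spacer but yellow is not meant. Leave any yellow look-alike of the bracket alone.

How it is judged:
By the outcome, as a careful person would: the job done as asked, in the order asked, and still so for the second after the job is handed in, with the robot touching nothing.
Of nut, spacer, bracket, clevis, cap only 3 to 5 are there at a start; the rules pass over those that are not, and their reading is None.
At some moment in a run one of nut, spacer, bracket, clevis, cap may be knocked a few centimetres aside while the robot is not near it.
It also fails if it takes over 210 s, if anything falls off the work surface, if the arm or the gripper's body presses on something with over 40 N, if the wrist force passes 120 N, or if a joint passes its speed limit or range.

## Robot

A 6-joint arm with a two-finger parallel gripper is mounted at the origin on the work surface. World frame = base frame: x ahead of the robot, y to its left, z up, the work surface at z = 0. Lengths are in m, angles in degrees, forces in N, time in s.
With the tool pointing down it reaches from about 0.4 to 0.825 m from the base axis. Payload 7 kg.
Tool frame: the origin (TCP) lies midway between the tips of the shut fingers; the grasp point (between the pads) lies hold_point_z behind it (hold_point_z is the distance from the TCP to the grasp point, in m); z points along the fingers, y is the line along which they close (so a half turn about z gives the same grasp; the last joint's range is limited). The gripper opens to 88 mm and grips with 3 to 60 N. Pads are 19 mm wide; open, the fingers measure 130 mm over their backs; the gripper's body (78 mm by 193 mm) begins 47 mm behind the grasp point.
Start: joints at [83.944, 20.546, 0.682, 0, -70.136, -16.507], TCP at [0.259, 0.623, 0.227] pointing down, gripper open.
Joint ranges: [-176.03, 176.03], [-82.01, 121.73], [-58.28, 71.71], [-173.87, 95.51], [-174.79, -0.11], [-173.66, 173.66]. Speed limits (degrees/s): [136.94, 136.94, 172.46, 180, 180, 180].

## Interface

Orientations are given as [roll, pitch, yaw] about the fixed x, y, z axes, in that order (R = Rz(yaw) Ry(pitch) Rx(roll)).
In Python, from plant import * gives the robot as it stands.
- The arm moves only by the tool step_arm, never from a script. Its argument "steps" is a list that holds one entry, the list of rows, each a list of 6 numbers: the shift along the tool's x, y, z scaled (see below), then the turn, a rotation vector about the tool's x, y, z scaled (see below). In form: [[[tx, ty, tz, wx, wy, wz], ...]]. A call has 1 to 20 rows; each row is the pose to reach, as a shift and turn from the pose commanded when the call began, along the tool's axes at that moment; what a row does not reach only later rows make up. The controller multiplies each number of a shift by 100 mm and each number of a turn by 0.5 rad. A row lasts 1/10 s, in which the tool goes at most 50 mm and 8.59 degrees, less where a joint would pass 70% of its speed; a pose out of reach is approached as far as the arm can. A call with a number of a shift or a turn outside -1 to 1 is refused whole. A call with a gripper value outside its range is refused whole. "jaw" is the closure in counts, from 0 (fully open) to 255 (shut), set as the call begins (left out, the last holds). The fingers move at their own pace and stop on an object; the grip force is fixed at half the most. Time passes only in rows, so rows that repeat a pose let the fingers close. It gives the time, the measured TCP pose, the force, the opening and the grip force at its end, in the units of the state.
- get_obs(): the state, without advancing time (a new reading comes with each control period).
- snapshot(name): name is "scene" or "top" or "wrist"; returns (picture, depth): 480x640x3 uint8, red, green, blue; 480x640 float32, m along the optical axis (not along the pixel's ray), 0 where there is no reading.
- calibration(name): a dict with "mtx" (3x3 intrinsics, pixels), "rvec" (rotation vector, rad) and "tvec" (3), from world to camera coordinates, as OpenCV has them. Camera axes: x right, y down, z forward; pixel columns grow to the right and rows downward; lengths in m; the calibration is good to about 2 mm. A picture is of the moment at which its call begins: read the wrist's pose just before it. calibration takes no time and is no camera call; for the wrist camera it gives the pose at the moment of the call.
- close_job(): hands the job in; it is judged then, once.
The state is a dict: "clock": time; "joint_pos": joint angles; "qvel": joint speeds; "tau": joint torques, N m; "tool_pos": TCP position; "orientation": TCP orientation; "force": force on the tool from outside, world axes, zero at the start; "moment": the same for the moment, N m; "opening": finger opening in m; "gripper_force": force on a finger pad.
Only numpy, scipy, OpenCV 4.12 (cv2) and the standard library are available. Lean on these libraries where they do the work, as an engineer would, in place of code of your own. Each camera call takes 0.05 s, during which the arm holds its last target. There are 200 camera calls.

## Working session

There is one attempt and no reset: what is moved stays moved. The work goes in short steps, Python scripts to look and compute and a tool call to move; the robot and the scene stay as the last step left them, time stands still between calls to the robot, and variables do not carry over. Pictures are saved under pics/ and viewed, at most 14 in all, crops included, and the job is handed in when it is done.

Besides the shell and the picture viewer there is one more tool, called as name(argument=value, ...), one argument or row to a line, values as JSON. step_arm: Moves the arm, as the interface text tells. Its arguments: {"type":"object","properties":{"steps":{"type":"array","items":{"type":"array","items":{"type":"array","items":{"type":"number","minimum":-1,"maximum":1}}}},"jaw":{"type":"number"}},"required":["steps"]}

```bash
mkdir -p pics; ls; cat > h.py <<'E'
from plant import *
import numpy as np, cv2
from scipy.spatial.transform import Rotation as R
def snap(n,f):
    c=calibration(n); p,d=snapshot(n); np.savez('pics/'+f+'.npz',p=p,d=d,m=c['mtx'],r=c['rvec'],t=c['tvec'])
    cv2.imwrite('pics/'+f+'.png',p[:,:,::-1]); return load(f)
def load(f):
    z=np.load('pics/'+f+'.npz'); Rm=cv2.Rodrigues(z['r'])[0]; t=z['t'].reshape(3)
    d=z['d']; v,u=np.mgrid[0:480,0:640]; m=z['m']
    C=np.stack([(u-m[0,2])/m[0,0]*d,(v-m[1,2])/m[1,1]*d,d],-1)
    W=(C-t)@Rm
    W[d==0]=np.nan
    return z['p'],d,W,(m,Rm,t)
def proj(cam,P):
    m,Rm,t=cam; c=np.atleast_2d(P)@Rm.T+t; return (c@m.T)[:,:2]/c[:,2:]
def ray(cam,u,v,z):
    m,Rm,t=cam; d=Rm.T@np.array([(u-m[0,2])/m[0,0],(v-m[1,2])/m[1,1],1]); o=-Rm.T@t
    return o+d*(z-o[2])/d[2]
E
python3 - <<'E'
from h import *
for n in('scene','top'):
    p,d,W,c=snap(n,n+'0'); print(n,-c[1].T@c[2], (d==0).mean())
print(get_obs())
E
```

```text
pics
scene [ 1.21950751 -0.58413818  0.92677118] 0.003899739583333333
top [ 0.36380496 -0.01975545  1.57610031] 0.004095052083333333
{'clock': 0.1, 'joint_pos': array([ 8.39437151e+01,  2.05885446e+01,  6.38069514e-01, -1.65799720e-02,
       -7.01360733e+01, -1.65068626e+01]), 'qvel': array([-0.01162057, -0.04022832,  0.12478343,  0.00842083, -0.13707223,
        0.02235051]), 'tau': array([-4.46664963e-04, -5.84165883e+01,  2.93751240e+01,  7.01554388e+00,
        1.01261563e-02, -4.67418420e-05]), 'tool_pos': array([0.25886214, 0.62290902, 0.22569908]), 'orientation': array([ 1.79912590e+02, -9.64855698e-03, -2.25687856e+01]), 'force': array([ 0.20932193, -0.33052375,  0.48797313]), 'moment': array([-0.02271206, -0.00929355, -0.00771628]), 'gripper_force': 0.0, 'opening': 0.08742745217089905}
```

View pics/scene0.png

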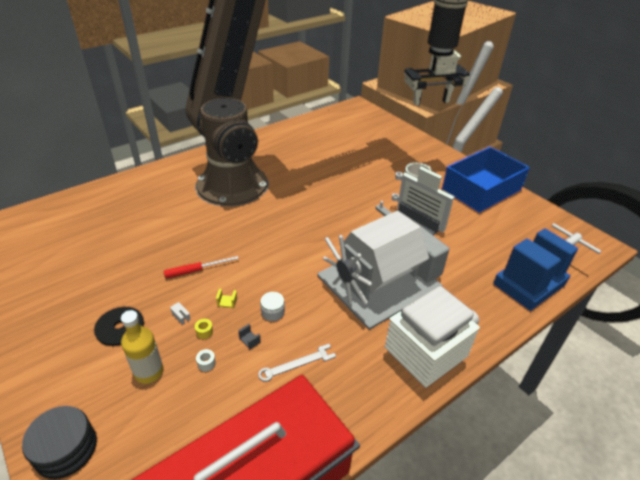

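View pics/top0.png

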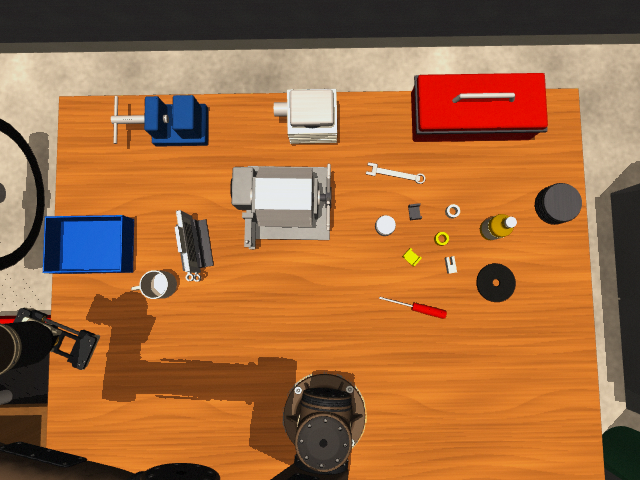

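The top view shows the clevis at (451,265), the spacer at (453,211), the bracket at (415,212), a round thing at (385,225) that is the tin or the cap, the machine at (285,205) and the guard and rack at (193,243). I'll measure them with depth.

```bash
python3 - <<'E'
from h import *
p,d,W,cam=load('top0')
z=W[:,:,2]; hsv=cv2.cvtColor(p,cv2.COLOR_RGB2HSV)
print('table z',np.nanmedian(z[290:330,380:560]))
m=((z>0.006)&(z<0.4)).astype(np.uint8); m[:150]=0;m[345:]=0;m[:,:140]=0;m[:,580:]=0
n,l,s,c=cv2.connectedComponentsWithStats(m)
for i in range(1,n):
    if s[i,4]<25: continue
    q=W[l==i]; zt=np.percentile(q[:,2],95); ys,xs=np.where((l==i)&(z>zt-0.006)); 
    r=cv2.minAreaRect(W[ys,xs][:,:2].astype(np.float32)*1000)
    print(np.round(c[i]),s[i,4],'zmax %.3f'%zt,np.round(r[0],0),np.round(r[1]),round(r[2],1),p[ys,xs].mean(0).round())
# machine
ts=W[160:250,225:340].reshape(-1,3)
# flats: height profile across x at barrel cols
for u in (262,280,300): print(u,[(round(W[v,u,0],3),round(z[v,u],3)) for v in range(160,250,5)])
for u in range(305,336,3): print(u,round(W[205,u,1],3),[int(1000*z[v,u]) for v in range(160,250,5)])
# scene cloud
p2,d2,W2,cam2=load('scene0')
for a in ((180,480,600,300),): pass
big=cv2.resize(p2[150:330,300:480],None,fx=4,fy=3.3,interpolation=cv2.INTER_CUBIC)
big2=cv2.resize(p[150:300,160:350],None,fx=4,fy=3.8,interpolation=cv2.INTER_CUBIC)
cv2.imwrite('pics/z1.png',big[:,:,::-1]);cv2.imwrite('pics/z2.png',big2[:,:,::-1]);print(big.shape,big2.shape)
E
```

```text
table z -0.00020694818629284688
[282. 202.] 6842 zmax 0.185 [617.  73.] [200.  89.] 89.0 [225. 227. 227.]
[374. 171.] 60 zmax 0.013 [ 712. -159.] [33. 43.] 31.1 [220. 209. 195.]
[395. 173.] 96 zmax 0.013 [ 704. -224.] [100.  20.] 76.9 [224. 219. 206.]
[417. 179.] 39 zmax 0.015 [ 684. -286.] [24. 23.] 87.5 [213. 202. 186.]
[558. 203.] 1447 zmax 0.067 [ 601. -695.] [104. 109.] 87.2 [88. 83. 82.]
[415. 212.] 118 zmax 0.032 [ 586. -278.] [44. 32.] 5.3 [88. 79. 74.]
[452. 211.] 128 zmax 0.033 [ 586. -389.] [37. 36.] 44.0 [211. 208. 201.]
[192. 244.] 1646 zmax 0.175 [500. 377.] [70. 11.] 9.5 [199. 198. 197.]
[385. 225.] 344 zmax 0.050 [ 545. -190.] [52. 50.] 25.1 [229. 231. 235.]
[497. 227.] 689 zmax 0.190 [ 529. -503.] [28. 27.] 88.6 [222. 222. 222.]
[441. 238.] 125 zmax 0.033 [ 504. -353.] [38. 35.] 89.4 [213. 206.   0.]
[411. 258.] 111 zmax 0.033 [ 451. -264.] [44. 29.] 47.2 [220. 220.   0.]
[451. 265.] 145 zmax 0.028 [ 426. -378.] [48. 25.] 7.7 [219. 218. 205.]
[496. 282.] 1081 zmax 0.017 [ 372. -511.] [108. 113.] 12.5 [32. 29. 25.]
[157. 284.] 705 zmax 0.092 [384. 468.] [79. 78.] 87.5
[... 1769 characters left out ...]
78)), (np.float64(0.626), np.float64(0.178)), (np.float64(0.611), np.float64(0.182)), (np.float64(0.598), np.float64(0.182)), (np.float64(0.585), np.float64(0.18)), (np.float64(0.573), np.float64(0.173)), (np.float64(0.562), np.float64(0.155)), (np.float64(0.551), np.float64(0.131)), (np.float64(0.539), np.float64(0.114)), (np.float64(0.536), np.float64(0.015)), (np.float64(0.521), np.float64(0.016)), (np.float64(0.508), np.float64(-0.002)), (np.float64(0.493), np.float64(0.005))]
305 0.04 [-6, -1, 132, 167, 185, 178, 182, 180, 181, 181, 168, 156, 134, 110, 15, 12, -4, -3]Traceback (most recent call last):
  File "<stdin>", line 16, in <module>
ValueError: cannot convert float NaN to integer
```

```bash
python3 - <<'E'
from h import *
p,d,W,cam=load('top0');p2,d2,W2,cam2=load('scene0')
big=cv2.resize(p2[170:330,310:470],(395,400),interpolation=cv2.INTER_CUBIC)
big2=cv2.resize(p[150:300,170:345],(395,400),interpolation=cv2.INTER_CUBIC)
cv2.imwrite('pics/z1.png',np.hstack([big,big2])[:,:,::-1])
E
```

```text
(no output)
```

View pics/z1.png

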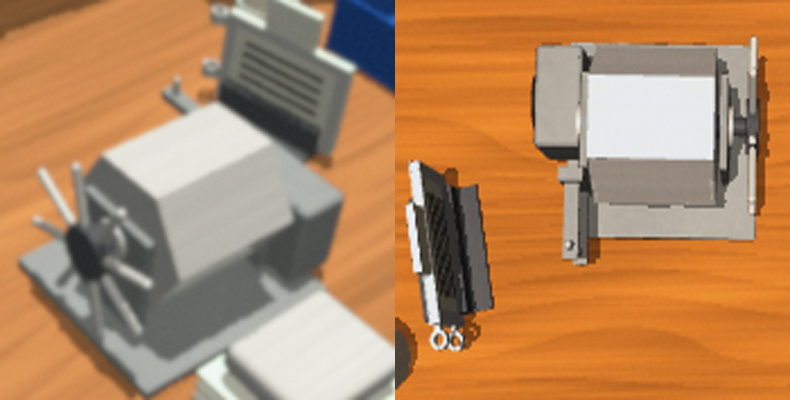

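```bash
python3 - <<'E'
from h import *
p,d,W,cam=load('top0');p2,d2,W2,cam2=load('scene0')
g=p.min(2); m=((g>215)&(W[:,:,2]>.165)).astype(np.uint8); m[:160]=0;m[240:]=0;m[:,:240]=0;m[:,330:]=0
n,l,s,c=cv2.connectedComponentsWithStats(m); i=1+s[1:,4].argmax()
ct=cv2.findContours((l==i).astype(np.uint8),0,2)[0][0][:,0]
P=np.array([ray(cam,u,v,.182)[:2] for u,v in ct],np.float32)*1000
print('top face',cv2.minAreaRect(P))
def rayy(cam,u,v,y):
    m,Rm,t=cam; dd=Rm.T@np.array([(u-m[0,2])/m[0,0],(v-m[1,2])/m[1,1],1]); o=-Rm.T@t
    return o+dd*(y-o[1])/dd[1]
for x,y in ((90,247),(42,170),(78,165),(98,190),(35,222),(150,285),(135,330),(105,350),(150,243)):
    q=rayy(cam2,310+x/2.47,170+y/2.5,-0.052); print((x,y),q.round(3), 'ang from up to +x', np.degrees(np.arctan2(q[0]-.615,q[2]-.11)).round(1), np.hypot(q[0]-.615,q[2]-.11).round(3))
# star hub, plate from top cloud
for lo,hi in((.13,.15),(.1,.125),(.01,.02)):
    a=(W[:,:,2]>lo)&(W[:,:,2]<hi); a[:160]=0;a[262:]=0;a[:,:228]=0;a[:,340:]=0
    q=W[a]; print(lo,np.percentile(q,[1,50,99],axis=0).round(3).tolist())
# pintle region pixels
b=W[225:252,238:262]; 
for v in range(222,254,2): print(v,[None if np.isnan(W[v,u,2]) else int(W[v,u,2]*1000) for u in range(238,266,2)])
E
```

```text
top face ((617.0042114257812, 98.69908142089844), (146.81826782226562, 82.08354187011719), 87.9354476928711)
(90, 247) [ 0.651 -0.052  0.16 ] ang from up to +x 35.4 0.061
(42, 170) [ 0.576 -0.052  0.199] ang from up to +x -23.9 0.097
(78, 165) [ 0.625 -0.052  0.24 ] ang from up to +x 4.5 0.131
(98, 190) [ 0.654 -0.052  0.232] ang from up to +x 17.7 0.128
(35, 222) [ 0.569 -0.052  0.128] ang from up to +x -68.9 0.049
(150, 285) [ 0.731 -0.052  0.179] ang from up to +x 59.1 0.135
(135, 330) [ 0.72  -0.052  0.112] ang from up to +x 89.1 0.105
(105, 350) [ 0.685 -0.052  0.05 ] ang from up to +x 130.5 0.092
(150, 243) [ 0.724 -0.052  0.224] ang from up to +x 43.6 0.158
0.13 [[0.494, -0.028, 0.13], [0.605, 0.08, 0.139], [0.698, 0.211, 0.15]]
0.1 [[0.498, -0.013, 0.102], [0.63, 0.203, 0.113], [0.706, 0.248, 0.125]]
0.01 [[0.509, -0.02, 0.01], [0.542, 0.039, 0.013], [0.732, 0.214, 0.019]]
222 [6, 2, -1, 0, 131, 125, 124, 39, 38, 37, 119, 121, 120, 120]
224 [-1, 4, -7, -3, 126, 125, 128, 45, 45, 12, 115, 115, 111, 112]
226 [-1, 0, -6, -3, 120, 126, 119, 46, 49, 7, 12, 13, 16, 8]
228 [-3, 2, 0, -3, 126, 123, 122, 48, 42, 10, 11, 16, 9, 15]
230 [4, -6, 1, 3, 124, 119, 128, 52, 41, 0, 14, 6, None, 12]
232 [6, 6, 5, -5, 124, 125, 129, 44, 42, 14, 12, 10, 16, 10]
234 [4, -1, -3, -2, 131, 127, 123, 39, 45, 16, 7, 12, 11, 3]
236 [2, 0, 0, 0, 128, 125, 126, 41, 50, 13, 9, 14, 17, 12]
238 [2, 1, 0, 5, 123, 124, 124, 50, 42, 16, 10, 14, 15, 7]
240 [-1, 5, 2, 124, 143, 122, 119, 42, 40, -2, 3, 0, -8, -1]
242 [-3, -6, 0, 122, 144, 133, 121, None, 39, 1, 0, 0, 1, 2]
244 [2, 0, 4, 125, 127, 125, 125, 63, 39, 0, -3, 0, 0, -1]
246 [2, 1, 2, 126, 128, 125, 124, 50, 48, 0, -2, 2, 0, -5]
248 [-3, 4, 0, 2, 4, 1, 40, 44, 48, 1, 5, -2, 2, -5]
250 [4, 3, 2, 0, 4, 0, 3, -1, 4, 0, -2, 0, -4, -8]
252 [1, -3, 1, -1, 0, 0, 7, -1, -1, -1, 1, 0, 3, -2]
```

```bash
python3 - <<'E'
from h import *
p2,d2,W2,cam2=load('scene0')
def rayy(cam,u,v,y):
    m,Rm,t=cam; dd=Rm.T@np.array([(u-m[0,2])/m[0,0],(v-m[1,2])/m[1,1],1]); o=-Rm.T@t
    return o+dd*(y-o[1])/dd[1]
for x,y in ((85,247),(42,170),(78,165),(98,190),(35,222),(150,285),(135,330),(105,350),(150,243)):
    q=rayy(cam2,310+x/2.47,170+y/2.5,-0.021); print((x,y),q.round(3), 'ang', np.degrees(np.arctan2(q[0]-.614,q[2]-.11)).round(1), np.hypot(q[0]-.614,q[2]-.11).round(3))
# all spoke-ish pixels: depth cloud near star plane
a=np.abs(W2[:,:,1]+0.021+ (W2[:,:,0]-.617)*-.035)<0.012
a&=(W2[:,:,2]>.02)&(np.abs(W2[:,:,0]-.617)<.12)
q=W2[a]; r=np.hypot(q[:,0]-.614,q[:,2]-.11); an=np.degrees(np.arctan2(q[:,0]-.614,q[:,2]-.11))
k=(r>.05)&(r<.1); print(k.sum(),np.histogram(an[k],bins=np.arange(-180,181,7.5)))
ph=np.angle(np.exp(1j*np.radians(an[k])*8).mean()); print('phase mod45',np.degrees(ph)/8,abs(np.exp(1j*np.radians(an[k])*8).mean()))
E
```

```text
(85, 247) [ 0.61  -0.021  0.11 ] ang -97.2 0.004
(42, 170) [ 0.538 -0.021  0.157] ang -58.4 0.089
(78, 165) [ 0.591 -0.021  0.2  ] ang -14.5 0.093
(98, 190) [ 0.621 -0.021  0.192] ang 4.9 0.082
(35, 222) [ 0.531 -0.021  0.081] ang -109.2 0.088
(150, 285) [ 0.702 -0.021  0.136] ang 73.7 0.092
(135, 330) [ 0.691 -0.021  0.064] ang 120.6 0.09
(105, 350) [ 0.654 -0.021 -0.001] ang 160.2 0.118
(150, 243) [ 0.695 -0.021  0.183] ang 47.8 0.109
455 (array([ 0,  0,  8, 23,  0,  0,  0,  0,  0, 23, 17,  0,  0,  0,  0, 22, 45,
        0,  0,  0,  0, 25, 50,  0,  0,  0,  0, 38, 17,  0,  0,  0,  9, 51,
        0,  0,  0,  0, 36, 32,  0,  0,  0,  0, 36, 23,  0,  0]), array([-180. , -172.5, -165. , -157.5, -150. , -142.5, -135. , -127.5,
       -120. , -112.5, -105. ,  -97.5,  -90. ,  -82.5,  -75. ,  -67.5,
        -60. ,  -52.5,  -45. ,  -37.5,  -30. ,  -22.5,  -15. ,   -7.5,
          0. ,    7.5,   15. ,   22.5,   30. ,   37.5,   45. ,   52.5,
         60. ,   67.5,   75. ,   82.5,   90. ,   97.5,  105. ,  112.5,
        120. ,  127.5,  135. ,  142.5,  150. ,  157.5,  165. ,  172.5,
        180. ]))
phase mod45 -18.22229139505756 0.8273624672614721
```

```bash
cat >> h.py <<'E'
def rot(o): return R.from_euler('xyz',o,degrees=True)
def down(yaw,tilt=0): # tilt: rotation about tool x, deg (alpha=-tilt for star)
    return R.from_euler('xyz',[180,0,yaw],degrees=True)*R.from_rotvec([np.radians(tilt),0,0])
def go(pos,Rt,cur=None):
    o=get_obs() if cur is None else None
    p0,R0=(o['tool_pos'],rot(o['orientation'])) if cur is None else cur
    s=R0.inv().apply(np.array(pos)-p0)/.1; w=(R0.inv()*Rt).as_rotvec()/.5
    n=int(np.ceil(max(abs(s).max(),1e-6)/1.0)); k=int(np.ceil(max(abs(w).max(),1e-6)))
    print('shift',(s/n).round(3),'x%d'%n,'| turn',(w/k).round(3),'x%d'%k)
    return np.array(pos),Rt
def st():
    o=get_obs(); print('t',round(o['clock'],2),o['tool_pos'].round(4),o['orientation'].round(2),'F',o['force'].round(1),'open',round(o['opening'],4),'g',round(o['gripper_force'],1),'q',o['joint_pos'].round(1)); return o
E
python3 - <<'E'
from h import *
o=st(); c=calibration('wrist'); Rm=cv2.Rodrigues(np.array(c['rvec']))[0]; pos=-Rm.T@np.array(c['tvec']).reshape(3)
R0=rot(o['orientation']); print('cam in tool',R0.inv().apply(pos-o['tool_pos']),'cam axes in tool\n',(R0.inv().as_matrix()@Rm.T).round(2)); print(c['mtx'])
import plant; print([ (n,getattr(plant,n)) for n in dir(plant) if 'hold' in n])
go((.45,-.05,.38),down(-92))
E
```

```text
t 0.1 [0.2589 0.6229 0.2257] [ 1.7991e+02 -1.0000e-02 -2.2570e+01] F [ 0.2 -0.3  0.5] open 0.0874 g 0.0 q [ 83.9  20.6   0.6  -0.  -70.1 -16.5]
cam in tool [ 0.06604655 -0.0005188  -0.15873978] cam axes in tool
 [[ 0.   -0.97 -0.25]
 [ 1.    0.    0.  ]
 [-0.   -0.25  0.97]]
[[413.14626273   0.         314.94195336]
 [  0.         413.14626273 245.55648324]
 [  0.           0.           1.        ]]
[('hold_point_z', 0.0188)]
shift [ 0.725  0.914 -0.256] x6 | turn [ 0.001 -0.001  0.808] x3
```

step_arm(
  steps=[
    [[0.73, 0.91, -0.26, 0, 0, 0], [0.73, 0.91, -0.26, 0, 0, 0], [0.73, 0.91, -0.26, 0, 0, 0]],
  ],
)

```text
clock: 0.4
tool_pos: [0.2922, 0.5082, 0.2535]
orientation: [-180.0, -0.0, -22.6]
force: [1.0, 0.7, 1.0]
opening: 0.0874
gripper_force: 0.0
```

step_arm(
  steps=[
    [[0.73, 0.91, -0.26, 0, 0, 0], [0.73, 0.91, -0.26, 0, 0, 0], [0.73, 0.91, -0.26, 0, 0, 0]],
  ],
)

```text
clock: 0.7
tool_pos: [0.3246, 0.3962, 0.2798]
orientation: [-179.9, 0.0, -22.6]
force: [0.8, 1.1, 0.1]
opening: 0.0876
gripper_force: 0.0
```

step_arm(
  steps=[
    [[0.73, 0.91, -0.26, 0, 0, 0], [0.73, 0.91, -0.26, 0, 0, 0], [0.73, 0.91, -0.26, 0, 0, 0]],
  ],
)

```text
clock: 1.0
tool_pos: [0.357, 0.2845, 0.3058]
orientation: [-179.9, -0.0, -22.6]
force: [0.2, 1.2, 0.3]
opening: 0.0878
gripper_force: 0.0
```

step_arm(
  steps=[
    [[0.73, 0.91, -0.26, 0, 0, 0], [0.73, 0.91, -0.26, 0, 0, 0], [0.73, 0.91, -0.26, 0, 0, 0]],
  ],
)

```text
clock: 1.3
tool_pos: [0.3895, 0.1725, 0.3317]
orientation: [-179.9, -0.0, -22.6]
force: [0.8, 0.9, 0.5]
opening: 0.0878
gripper_force: 0.0
```

step_arm(
  steps=[
    [[0.73, 0.91, -0.26, 0, 0, 0], [0.73, 0.91, -0.26, 0, 0, 0], [0.73, 0.91, -0.26, 0, 0, 0]],
  ],
)

```text
clock: 1.6
tool_pos: [0.4221, 0.0605, 0.3576]
orientation: [-180.0, -0.1, -22.7]
force: [0.5, 0.4, 0.2]
opening: 0.0875
gripper_force: 0.0
```

step_arm(
  steps=[
    [[0.73, 0.91, -0.26, 0, 0, 0], [0.73, 0.91, -0.26, 0, 0, 0], [0.73, 0.91, -0.26, 0, 0, 0]],
  ],
)

```text
clock: 1.9
tool_pos: [0.4548, -0.0518, 0.3833]
orientation: [180.0, -0.0, -22.7]
force: [0.1, 0.6, 1.0]
opening: 0.0875
gripper_force: 0.0
```

step_arm(
  steps=[
    [[0, 0, 0, 0, 0, 0.3], [0, 0, 0, 0, 0, 0.6], [0, 0, 0, 0, 0, 0.81], [0, 0, 0, 0, 0, 0.81]],
  ],
)

```text
clock: 2.3
tool_pos: [0.454, -0.0489, 0.3822]
orientation: [180.0, 0.0, -45.9]
force: [0.2, -0.3, 0.9]
opening: 0.0876
gripper_force: 0.0
```

step_arm(
  steps=[
    [[0, 0, 0, 0, 0, 0.3], [0, 0, 0, 0, 0, 0.6], [0, 0, 0, 0, 0, 0.81], [0, 0, 0, 0, 0, 0.81]],
  ],
)

```text
clock: 2.7
tool_pos: [0.454, -0.0488, 0.3824]
orientation: [180.0, 0.0, -68.9]
force: [-0.3, -0.2, 0.4]
opening: 0.0877
gripper_force: 0.0
```

step_arm(
  steps=[
    [[0, 0, 0, 0, 0, 0.3], [0, 0, 0, 0, 0, 0.6], [0, 0, 0, 0, 0, 0.81], [0, 0, 0, 0, 0, 0.81], [0, 0, 0, 0, 0, 0.81], [0, 0, 0, 0, 0, 0.81]],
  ],
)

```text
clock: 3.3
tool_pos: [0.454, -0.0489, 0.3826]
orientation: [-180.0, 0.0, -91.9]
force: [0.4, -0.1, -0.3]
opening: 0.0881
gripper_force: 0.0
```

```bash
python3 - <<'E'
from h import *
p,d,W,cam=snap('wrist','w1')
print(np.nanmedian(W[:,:,2]), [W[v,u].round(3).tolist() for v,u in ((100,100),(240,100),(240,320),(400,320))])
E
```

```text
0.0023245123026704936 [[0.715, -0.172, 0.005], [0.673, -0.024, 0.134], [0.45, 0.015, 0.001], [0.453, -0.074, 0.484]]
```

View pics/w1.png

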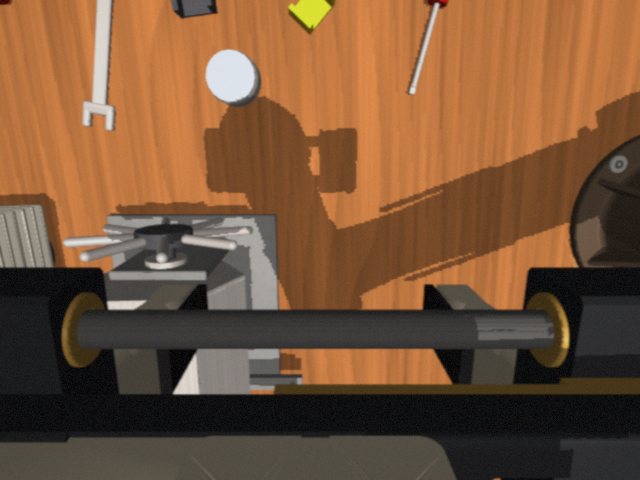

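```bash
python3 - <<'E'
from h import *
p,d,W,cam=load('w1')
# end-plate edge/base edge: base outline at z .014
sel=(W[:,:,2]>.006)&(W[:,:,2]<.022)
sel[:205]=0; sel[380:]=0; sel[:,:100]=0; sel[:,290:]=0
e=[]
for u in range(125,270,5):
    v=np.where(sel[:,u])[0]
    if len(v): e.append((u,v.min()))
P=np.array([ray(cam,u,v-.5,.014)[:2] for u,v in e]); f=np.polyfit(P[:,0],P[:,1],1); r=P[:,1]-np.polyval(f,P[:,0]); k=abs(r)<.002
f=np.polyfit(P[k,0],P[k,1],1);print('base -y edge slope deg',np.degrees(np.arctan(f[0])),'y@.617',np.polyval(f,.617),k.sum(),len(k))
e=[]
for v in range(218,266,2):
    u=np.where(sel[v])[0]
    if len(u): e.append((u.max(),v))
P=np.array([ray(cam,u+.5,v,.014)[:2] for u,v in e]);print('front edge x',P[:,0].round(3).tolist(),P[:,1].round(3).tolist())
# end plate top edge z=.14 : row ~277 cols 110-205
for u in range(112,206,10): print(u,[(W[v,u]*1000).round().tolist() for v in (268,271,274,277)][::2])
# spokes
ang=np.radians(-2); c=np.array([.614,-.021])
loc=(W[:,:,:2]-[.617,.099])@np.array([[np.cos(ang),-np.sin(ang)],[np.sin(ang),np.cos(ang)]])
x=loc[:,:,0];y=loc[:,:,1];z=W[:,:,2]-.11
k=(y>-.135)&(y<-.108)&(z>-.09)&(abs(x)<.11)&(np.mgrid[0:480,0:640][0]<262); rr=np.hypot(x,z); k2=k&(rr>.045)
an=np.degrees(np.arctan2(x[k2],z[k2])); print(k2.sum(),'r max',np.percentile(rr[k2],99))
h,b=np.histogram(an,bins=np.arange(-180,181,5)); print([(int(b[i]),int(h[i])) for i in range(72) if h[i]])
print('y med',np.median(y[k2]))
# iterate centre: per cluster line fit
for a0 in (-105,-60,-15,30,75,120):
    m=k2&(abs((np.degrees(np.arctan2(x,z))-a0+180)%360-180)<15)
    if m.sum()<15: continue
    q=np.c_[x[m],z[m]]; mu=q.mean(0); u,s,vt=np.linalg.svd(q-mu); dv=vt[0]*np.sign(vt[0]@mu); print(a0,m.sum(),mu.round(3),'dir',np.degrees(np.arctan2(dv[0],dv[1])).round(1),'mean ang',np.degrees(np.arctan2(mu[0],mu[1])).round(1))
E
```

```text
base -y edge slope deg -1.6729672875224009 y@.617 -0.027994681655495023 29 29
front edge x [0.506, 0.507, 0.507, 0.507, 0.507, 0.507, 0.507, 0.508, 0.508, 0.508, 0.508, 0.507, 0.507, 0.507, 0.507, 0.507, 0.508, 0.508, 0.508, 0.508, 0.508, 0.508, 0.509, 0.509] [-0.019, -0.017, -0.014, -0.012, -0.009, -0.006, -0.004, -0.001, 0.002, 0.004, 0.007, 0.01, 0.013, 0.015, 0.018, 0.021, 0.023, 0.026, 0.029, 0.032, 0.034, 0.037, 0.04, 0.043]
112 [[736.0, 45.0, -1.0], [663.0, 10.0, 141.0]]
122 [[657.0, 7.0, 131.0], [653.0, 10.0, 140.0]]
132 [[646.0, 7.0, 131.0], [642.0, 10.0, 141.0]]
142 [[636.0, 8.0, 130.0], [632.0, 11.0, 141.0]]
152 [[625.0, 8.0, 132.0], [623.0, 12.0, 140.0]]
162 [[615.0, 8.0, 132.0], [613.0, 12.0, 139.0]]
172 [[605.0, 8.0, 131.0], [602.0, 12.0, 142.0]]
182 [[594.0, 9.0, 132.0], [592.0, 12.0, 141.0]]
192 [[584.0, 9.0, 131.0], [582.0, 13.0, 141.0]]
202 [[574.0, 10.0, 131.0], [572.0, 13.0, 141.0]]
2608 r max 0.09674121611747122
[(-160, 19), (-155, 174), (-115, 2), (-110, 247), (-105, 108), (-65, 65), (-60, 311), (-55, 19), (-20, 135), (-15, 86), (-10, 4), (20, 30), (25, 542), (30, 13), (60, 4), (65, 410), (70, 144), (105, 41), (110, 195), (115, 6), (150, 5), (155, 32), (160, 16)]
y med -0.12236477169736412
-105 357 [-0.064 -0.018] dir -108.7 mean ang -105.9
-60 395 [-0.06   0.037] dir -64.6 mean ang -58.5
-15 225 [-0.021  0.077] dir -17.9 mean ang -15.5
30 585 [0.033 0.066] dir 27.7 mean ang 26.7
75 558 [0.068 0.026] dir 71.8 mean ang 69.3
120 242 [ 0.066 -0.026] dir 116.8 mean ang 111.7
```

```bash
cat >> h.py <<'E'
C=np.array([.617,.099]); PS=-1.8
RT=R.from_euler('z',PS,degrees=True)
def T(x,y,z): return RT.apply([x,y,z])+np.r_[C,0]
def star(al,r):
    a=np.radians(al); return T(r*np.sin(a),-.120,.110+r*np.cos(a)), down(PS-90,-al)
E
python3 - <<'E'
from h import *
p,Rr=star(27,.15); print(p)
c=go(p+[0,0,.09],down(-91.8)); c=go(p+[0,0,.09],Rr,c); c=go(p,Rr,c); c=go(*star(27,.056),c)
E
```

```text
[ 0.68129568 -0.02307982  0.24365098]
shift [-0.112 -0.754  0.163] x3 | turn [ 0.     0.    -0.007] x1
shift [0. 0. 0.] x1 | turn [-0.942 -0.    -0.   ] x1
shift [ 0.    -0.409  0.802] x1 | turn [0. 0. 0.] x1
shift [-0.   -0.    0.94] x1 | turn [0. 0. 0.] x1
```

step_arm(
  steps=[
    [[-0.11, -0.75, 0.16, 0, 0, 0], [-0.11, -0.75, 0.16, 0, 0, 0], [-0.11, -0.75, 0.16, 0, 0, 0]],
  ],
  jaw=140,
)

```text
clock: 3.65
tool_pos: [0.5313, -0.0403, 0.3638]
orientation: [179.8, -0.1, -92.1]
force: [-0.2, -0.7, -0.6]
opening: 0.0695
gripper_force: 0.0
```

step_arm(
  steps=[
    [[-0.11, -0.75, 0.16, 0, 0, 0], [-0.11, -0.75, 0.16, 0, 0, 0], [-0.11, -0.75, 0.16, 0, 0, 0]],
  ],
)

```text
clock: 3.95
tool_pos: [0.6064, -0.0323, 0.3476]
orientation: [179.8, -0.1, -92.1]
force: [0.2, 0.1, -0.8]
opening: 0.0449
gripper_force: 0.0
```

step_arm(
  steps=[
    [[-0.11, -0.75, 0.16, 0, 0, 0], [-0.11, -0.75, 0.16, 0, 0, 0], [-0.11, -0.75, 0.16, 0, 0, 0]],
  ],
)

```text
clock: 4.25
tool_pos: [0.6813, -0.0241, 0.3316]
orientation: [179.8, -0.0, -92.1]
force: [0.1, -0.5, -1.5]
opening: 0.0395
gripper_force: 0.0
```

step_arm(
  steps=[
    [[0, 0, 0, -0.25, 0, 0], [0, 0, 0, -0.5, 0, 0], [0, 0, 0, -0.75, 0, 0], [0, 0, 0, -0.94, 0, 0], [0, 0, 0, -0.94, 0, 0], [0, 0, 0, -0.94, 0, 0]],
  ],
)

```text
clock: 4.85
tool_pos: [0.6802, -0.0247, 0.3337]
orientation: [153.1, -0.0, -92.2]
force: [-1.4, 0.4, 0.4]
opening: 0.0397
gripper_force: 0.0
```

step_arm(
  steps=[
    [[0, -0.2, 0.4, 0, 0, 0], [0, -0.41, 0.8, 0, 0, 0], [0, -0.41, 0.8, 0, 0, 0], [0, -0.41, 0.8, 0, 0, 0]],
  ],
)

```text
clock: 5.25
tool_pos: [0.68, -0.0249, 0.2477]
orientation: [153.2, -0.0, -92.1]
force: [0.0, -0.0, 0.9]
opening: 0.0396
gripper_force: 0.0
```

```bash
python3 - <<'E'
from h import *
st(); go(*star(27,.15)); go(*star(27,.056))
snap('scene','s2')
p,d,W,cam=load('s2'); cv2.imwrite('pics/s2c.png',cv2.resize(p[130:330,280:480],(600,600))[:,:,::-1])
E
```

```text
t 5.25 [ 0.68   -0.0249  0.2477] [ 1.5323e+02 -4.0000e-02 -9.2130e+01] F [ 0.  -0.   0.9] open 0.0396 g 0.0 q [  10.9   38.3   30.2   -6.1 -108.   -13.5]
shift [-0.019 -0.029  0.031] x1 | turn [-0.008  0.004 -0.011] x1
shift [-0.017 -0.025  0.971] x1 | turn [-0.008  0.004 -0.011] x1
```

View pics/s2c.png

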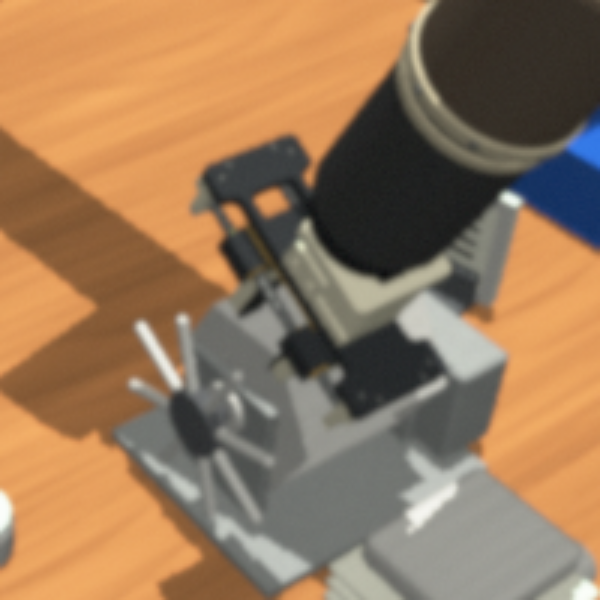

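```bash
python3 - <<'E'
from h import *
p,d,W,cam=load('s2')
o=get_obs(); Rr=rot(o['orientation'])
f=lambda P:((proj(cam,P)-[280,130])*3).round()
print('tcp',f(o['tool_pos']),'fingers',f(np.array([o['tool_pos']+Rr.apply([0,s*.03,0]) for s in(-1,1)])))
print('star ctr',f(T(0,-.12,.11)),'spoke27 tip',f(star(27,.095)[0]),'spoke-18',f(star(-18,.095)[0]),'plate top corners',f(np.array([T(-.05,-.085,.14),T(.05,-.085,.14)])))
E
```

```text
tcp [[264. 337.]] fingers [[286. 372.]
 [242. 302.]]
star ctr [[196. 418.]] spoke27 tip [[238. 372.]] spoke-18 [[180. 313.]] plate top corners [[195. 340.]
 [273. 411.]]
```

The crop shows the gripper lined up with the 27° spoke, tip at (237,372), with the other spoke tips at (182,320), (142,325), (270,462) and (258,520). The projected points agree, so I'll descend and grip.

step_arm(
  steps=[
    [[-0.02, -0.03, 0.4, 0, 0, -0.01], [-0.02, -0.03, 0.7, 0, 0, -0.01], [-0.02, -0.03, 0.97, 0, 0, -0.01], [-0.02, -0.03, 0.97, 0, 0, -0.01]],
  ],
)

```text
clock: 5.7
tool_pos: [0.6382, -0.0207, 0.1577]
orientation: [153.1, 0.2, -91.9]
force: [-0.3, -0.5, -0.3]
opening: 0.0397
gripper_force: 0.0
```

step_arm(
  steps=[
    [[0, 0, 0, 0, 0, 0], [0, 0, 0, 0, 0, 0], [0, 0, 0, 0, 0, 0], [0, 0, 0, 0, 0, 0], [0, 0, 0, 0, 0, 0], [0, 0, 0, 0, 0, 0]],
  ],
  jaw=255,
)

```text
clock: 6.3
tool_pos: [0.64, -0.021, 0.1574]
orientation: [153.2, 0.1, -91.9]
force: [2.4, 0.7, 4.0]
opening: 0.0094
gripper_force: 30.0
```

```bash
cat >> h.py <<'E'
def arc(a0,a1,n,r=.056,da=0):
    """rows for arc from current pose; print rows; start assumed star(a0,r)"""
    p0,R0=star(a0,r); rows=[]
    for a in np.linspace(a0,a1,n+1)[1:]:
        p,Rr=star(a,r); rows.append(np.r_[R0.inv().apply(p-p0)/.1,(R0.inv()*Rr).as_rotvec()/.5].round(2).tolist())
    print(rows)
E
python3 - <<'E'
from h import *
st(); go(*star(27,.056)); arc(27,0,6);arc(0,-28,6)
E
```

```text
t 6.3 [ 0.64   -0.021   0.1574] [ 1.5317e+02  1.3000e-01 -9.1910e+01] F [2.4 0.7 4. ] open 0.0094 g 30.0 q [ 11.7  37.   16.2  -6.2 -95.3 -12.7]
shift [ 0.008  0.023 -0.016] x1 | turn [-0.006  0.006 -0.001] x1
[[0.0, 0.04, 0.0, 0.16, 0.0, 0.0], [0.0, 0.09, 0.01, 0.31, 0.0, 0.0], [-0.0, 0.13, 0.02, 0.47, 0.0, 0.0], [0.0, 0.17, 0.03, 0.63, 0.0, 0.0], [0.0, 0.21, 0.04, 0.79, 0.0, 0.0], [0.0, 0.25, 0.06, 0.94, 0.0, 0.0]]
[[0.0, 0.05, 0.0, 0.16, -0.0, 0.0], [0.0, 0.09, 0.01, 0.33, 0.0, 0.0], [0.0, 0.14, 0.02, 0.49, 0.0, -0.0], [0.0, 0.18, 0.03, 0.65, 0.0, 0.0], [0.0, 0.22, 0.05, 0.81, -0.0, 0.0], [-0.0, 0.26, 0.07, 0.98, -0.0, -0.0]]
```

step_arm(
  steps=[
    [[0, 0.04, 0, 0.16, 0, 0], [0, 0.09, 0.01, 0.31, 0, 0], [0, 0.13, 0.02, 0.47, 0, 0], [0, 0.17, 0.03, 0.63, 0, 0], [0, 0.21, 0.04, 0.79, 0, 0], [0, 0.25, 0.06, 0.94, 0, 0], [0, 0.25, 0.06, 0.94, 0, 0]],
  ],
)

```text
clock: 7.0
tool_pos: [0.6137, -0.0204, 0.1622]
orientation: [-179.7, 0.2, -91.9]
force: [6.7, -3.6, -13.7]
opening: 0.0095
gripper_force: 30.0
```

step_arm(
  steps=[
    [[0, 0.05, 0, 0.16, 0, 0], [0, 0.09, 0.01, 0.33, 0, 0], [0, 0.14, 0.02, 0.49, 0, 0], [0, 0.18, 0.03, 0.65, 0, 0], [0, 0.22, 0.05, 0.81, 0, 0], [0, 0.26, 0.07, 0.98, 0, 0], [0, 0.26, 0.07, 0.98, 0, 0], [0, 0.26, 0.07, 0.98, 0, 0]],
  ],
)

```text
clock: 7.8
tool_pos: [0.586, -0.0251, 0.1551]
orientation: [-152.1, -0.3, -92.5]
force: [19.3, -47.7, 10.1]
opening: 0.0106
gripper_force: 30.0
```

step_arm(
  steps=[
    [[0, 0, 0, 0, 0, 0], [0, 0, 0, 0, 0, 0], [0, 0, 0, 0, 0, 0], [0, 0, 0, 0, 0, 0]],
  ],
  jaw=140,
)

```text
clock: 8.2
tool_pos: [0.5887, -0.0189, 0.1561]
orientation: [-151.9, 0.1, -91.9]
force: [0.2, 0.5, 0.0]
opening: 0.0362
gripper_force: 0.0
```

```bash
python3 - <<'E'
from h import *
st(); c=go(*star(-28,.056)); c=go(*star(-28,.156)); p,_=star(17,.156);c=go(p,down(-91.8,28),c);c=go(p,down(-91.8,-17),c);c=go(*star(17,.056),c)
arc(17,-10,5);arc(-10,-37,5);arc(-37,-45,2)
E
```

```text
t 8.2 [ 0.5887 -0.0189  0.1561] [-1.519e+02  1.400e-01 -9.189e+01] F [0.2 0.5 0. ] open 0.0362 g 0.0 q [ 12.2   1.7 -57.   58.5  -7.6 -70.8]
shift [ 0.013 -0.001 -0.038] x1 | turn [-0.004  0.003 -0.005] x1
shift [ 0.006 -0.001 -0.519] x2 | turn [-0.004  0.003 -0.005] x1
shift [ 0.    -0.552  0.228] x2 | turn [0. 0. 0.] x1
shift [0. 0. 0.] x1 | turn [-0.785  0.     0.   ] x2
shift [0. 0. 1.] x1 | turn [0. 0. 0.] x1
[[-0.0, 0.05, 0.0, 0.19, -0.0, 0.0], [-0.0, 0.1, 0.01, 0.38, 0.0, 0.0], [-0.0, 0.16, 0.02, 0.57, 0.0, 0.0], [-0.0, 0.21, 0.04, 0.75, 0.0, 0.0], [-0.0, 0.25, 0.06, 0.94, 0.0, 0.0]]
[[-0.0, 0.05, 0.0, 0.19, -0.0, 0.0], [-0.0, 0.1, 0.01, 0.38, -0.0, -0.0], [0.0, 0.16, 0.02, 0.57, -0.0, 0.0], [-0.0, 0.21, 0.04, 0.75, -0.0, -0.0], [-0.0, 0.25, 0.06, 0.94, -0.0, 0.0]]
[[0.0, 0.04, 0.0, 0.14, 0.0, -0.0], [-0.0, 0.08, 0.01, 0.28, 0.0, -0.0]]
```

```bash
python3 - <<'E'
from h import *
c=go(*star(-28,.156)); p,_=c; c=go(p,down(-91.8,-17),c);c=go(*star(17,.156),c);c=go(*star(17,.056),c)
arc(17,-3,4);arc(-3,-20,3);
E
```

```text
shift [ 0.006 -0.001 -0.519] x2 | turn [-0.004  0.003 -0.005] x1
shift [0. 0. 0.] x1 | turn [-0.785  0.     0.   ] x2
shift [ 0.    -0.552 -0.228] x2 | turn [0. 0. 0.] x1
shift [0. 0. 1.] x1 | turn [0. 0. 0.] x1
[[-0.0, 0.05, 0.0, 0.17, 0.0, 0.0], [-0.0, 0.1, 0.01, 0.35, -0.0, 0.0], [-0.0, 0.14, 0.02, 0.52, -0.0, 0.0], [-0.0, 0.19, 0.03, 0.7, 0.0, 0.0]]
[[0.0, 0.06, 0.0, 0.2, 0.0, 0.0], [0.0, 0.11, 0.01, 0.4, 0.0, 0.0], [0.0, 0.16, 0.02, 0.59, 0.0, 0.0]]
```

step_arm(
  steps=[
    [[0.01, 0, -0.3, 0, 0, 0], [0.01, 0, -0.52, 0, 0, 0], [0.01, 0, -0.52, 0, 0, 0]],
  ],
)

```text
clock: 8.5
tool_pos: [0.5636, -0.0174, 0.2041]
orientation: [-151.8, 0.4, -91.9]
force: [-0.2, 1.0, 0.1]
opening: 0.0396
gripper_force: 0.0
```

step_arm(
  steps=[
    [[0, 0, -0.3, 0, 0, 0], [0, 0, -0.52, 0, 0, 0], [0, 0, -0.52, 0, 0, 0], [0, 0, -0.52, 0, 0, 0]],
  ],
)

```text
clock: 8.9
tool_pos: [0.54, -0.0183, 0.2481]
orientation: [-151.8, 0.1, -91.9]
force: [-0.2, -0.1, 0.4]
opening: 0.0395
gripper_force: 0.0
```

step_arm(
  steps=[
    [[0, 0, 0, -0.2, 0, 0], [0, 0, 0, -0.4, 0, 0], [0, 0, 0, -0.6, 0, 0], [0, 0, 0, -0.78, 0, 0], [0, 0, 0, -0.78, 0, 0]],
  ],
)

```text
clock: 9.4
tool_pos: [0.5419, -0.0195, 0.2456]
orientation: [-174.5, -0.0, -92.0]
force: [-1.0, 0.0, -0.5]
opening: 0.0393
gripper_force: 0.0
```

step_arm(
  steps=[
    [[0, 0, 0, -0.2, 0, 0], [0, 0, 0, -0.4, 0, 0], [0, 0, 0, -0.6, 0, 0], [0, 0, 0, -0.78, 0, 0], [0, 0, 0, -0.78, 0, 0]],
  ],
)

```text
clock: 9.9
tool_pos: [0.5401, -0.02, 0.2436]
orientation: [163.0, -0.1, -92.1]
force: [0.1, -0.4, -1.1]
opening: 0.04
gripper_force: 0.0
```

step_arm(
  steps=[
    [[0, -0.55, -0.23, 0, 0, 0], [0, -0.55, -0.23, 0, 0, 0], [0, -0.55, -0.23, 0, 0, 0]],
  ],
)

```text
clock: 10.2
tool_pos: [0.5995, -0.0216, 0.252]
orientation: [163.4, -0.0, -92.0]
force: [0.3, -1.5, -0.7]
opening: 0.0396
gripper_force: 0.0
```

step_arm(
  steps=[
    [[0, -0.55, -0.23, 0, 0, 0], [0, -0.55, -0.23, 0, 0, 0], [0, -0.55, -0.23, 0, 0, 0], [0, -0.55, -0.23, 0, 0, 0]],
  ],
)

```text
clock: 10.6
tool_pos: [0.6571, -0.0229, 0.2602]
orientation: [163.4, 0.1, -91.9]
force: [-1.4, -0.1, 0.2]
opening: 0.0395
gripper_force: 0.0
```

```bash
python3 - <<'E'
from h import *
st();go(*star(17,.156));go(*star(17,.056))
p,d,W,cam=snap('scene','s3')
x,y,z=np.moveaxis((W-np.r_[C,0])@RT.as_matrix(),-1,0); z=z-.11; rr=np.hypot(x,z)
k=(y>-.135)&(y<-.108)&(rr>.04)&(rr<.097); an=np.degrees(np.arctan2(x[k],z[k])); h,b=np.histogram(an,bins=np.arange(-180,181,5)); print([(int(b[i]),int(h[i])) for i in range(72) if h[i]>2])
E
```

```text
t 10.6 [ 0.6571 -0.0229  0.2602] [ 1.6341e+02  1.1000e-01 -9.1940e+01] F [-1.4 -0.1  0.2] open 0.0395 g 0.0 q [ 12.4  28.7  17.5  -4.2 -94.8 -14.1]
shift [-0.006 -0.019  0.005] x1 | turn [-0.014  0.005 -0.004] x1
shift [-0.002 -0.006  0.502] x2 | turn [-0.014  0.005 -0.004] x1
[(-180, 25), (-175, 29), (-170, 5), (-130, 9), (-125, 27), (-80, 25), (-75, 46), (-35, 18), (-30, 60), (-25, 15), (10, 29), (15, 40), (20, 5), (50, 33), (55, 33), (60, 3), (90, 21), (95, 68), (100, 11), (130, 6), (135, 26), (140, 51), (145, 4), (170, 3), (175, 8)]
```

step_arm(
  steps=[
    [[0, -0.01, 0.5, 0, 0, 0], [0, -0.01, 0.8, 0, 0, 0], [0, -0.01, 1, 0, 0, 0], [0, -0.01, 1, 0, 0, 0]],
  ],
)

```text
clock: 11.05
tool_pos: [0.6273, -0.0216, 0.1625]
orientation: [163.2, 0.1, -91.9]
force: [0.5, 0.5, -0.7]
opening: 0.0396
gripper_force: 0.0
```

step_arm(
  steps=[
    [[0, 0, 0, 0, 0, 0], [0, 0, 0, 0, 0, 0], [0, 0, 0, 0, 0, 0], [0, 0, 0, 0, 0, 0], [0, 0, 0, 0, 0, 0]],
  ],
  jaw=255,
)

```text
clock: 11.55
tool_pos: [0.6305, -0.0218, 0.1659]
orientation: [163.5, 0.1, -91.9]
force: [-1.6, -0.4, 4.4]
opening: 0.0095
gripper_force: 29.8
```

step_arm(
  steps=[
    [[0, 0.05, 0, 0.17, 0, 0], [0, 0.1, 0.01, 0.35, 0, 0], [0, 0.14, 0.02, 0.52, 0, 0], [0, 0.19, 0.03, 0.7, 0, 0], [0, 0.19, 0.03, 0.7, 0, 0]],
  ],
)

```text
clock: 12.05
tool_pos: [0.6099, -0.0214, 0.1667]
orientation: [-176.3, 0.2, -91.9]
force: [4.6, -3.4, -13.1]
opening: 0.0096
gripper_force: 30.0
```

step_arm(
  steps=[
    [[0, 0.06, 0, 0.2, 0, 0], [0, 0.11, 0.01, 0.4, 0, 0], [0, 0.16, 0.02, 0.59, 0, 0], [0, 0.16, 0.02, 0.59, 0, 0]],
  ],
)

```text
clock: 12.45
tool_pos: [0.5908, -0.0213, 0.1606]
orientation: [-159.8, 0.1, -91.9]
force: [11.6, -0.3, -21.7]
opening: 0.0104
gripper_force: 29.1
```

step_arm(
  steps=[
    [[0, 0, 0, 0, 0, 0], [0, 0, 0, 0, 0, 0], [0, 0, 0, 0, 0, 0], [0, 0, 0, 0, 0, 0]],
  ],
  jaw=140,
)

```text
clock: 12.85
tool_pos: [0.5968, -0.0202, 0.1649]
orientation: [-159.5, 0.2, -91.9]
force: [0.2, -1.0, -0.0]
opening: 0.0361
gripper_force: 0.0
```

step_arm(
  steps=[
    [[0, 0, -0.5, 0, 0, 0], [0, 0, -0.8, 0, 0, 0], [0, 0, -1, 0, 0, 0], [0, 0, -1, 0, 0, 0]],
  ],
)

```text
clock: 13.25
tool_pos: [0.5622, -0.0189, 0.262]
orientation: [-159.3, 0.3, -91.9]
force: [0.3, 0.3, 0.0]
opening: 0.0392
gripper_force: 0.0
```

```bash
python3 - <<'E'
from h import *
st()
p,d,W,cam=snap('scene','s4')
x,y,z=np.moveaxis((W-np.r_[C,0])@RT.as_matrix(),-1,0); z=z-.11; rr=np.hypot(x,z)
k=(y>-.135)&(y<-.108)&(rr>.04)&(rr<.097); an=np.degrees(np.arctan2(x[k],z[k])); h,b=np.histogram(an,bins=np.arange(-180,181,5)); print([(int(b[i]),int(h[i])) for i in range(72) if h[i]>2])
p1,_=star(-20,.156)
c=go(p1,down(-91.8,-24)); c=go(*star(24,.156),c);c=go(*star(24,.056),c); arc(24,0,5)
E
```

```text
t 13.25 [ 0.5622 -0.0189  0.262 ] [-159.28    0.27  -91.89] F [0.3 0.3 0. ] open 0.0392 g 0.0 q [ 23.7  -4.  -32.3  12.5 -43.4 -33.4]
[(-180, 8), (-175, 7), (-170, 17), (-165, 22), (-160, 4), (-120, 9), (-115, 32), (-110, 4), (-70, 41), (-65, 29), (-60, 6), (-25, 33), (-20, 49), (-15, 12), (20, 40), (25, 23), (55, 3), (60, 48), (65, 26), (100, 31), (105, 66), (140, 5), (145, 35), (150, 38), (170, 4), (175, 10)]
shift [0.003 0.028 0.025] x1 | turn [-0.778  0.004 -0.002] x2
shift [ 0.    -0.542 -0.219] x2 | turn [0. 0. 0.] x1
shift [-0.  -0.   0.5] x2 | turn [0. 0. 0.] x1
[[0.0, 0.05, 0.0, 0.17, 0.0, 0.0], [0.0, 0.09, 0.01, 0.34, 0.0, -0.0], [0.0, 0.14, 0.02, 0.5, 0.0, 0.0], [0.0, 0.18, 0.03, 0.67, 0.0, -0.0], [0.0, 0.23, 0.05, 0.84, 0.0, 0.0]]
```

step_arm(
  steps=[
    [[0, 0, 0, -0.2, 0, 0], [0, 0, 0, -0.4, 0, 0], [0, 0, 0, -0.6, 0, 0], [0, 0, 0, -0.78, 0, 0], [0, 0, 0, -0.78, 0, 0]],
  ],
)

```text
clock: 13.8
tool_pos: [0.5625, -0.0196, 0.2549]
orientation: [177.7, 0.1, -92.0]
force: [-1.0, 0.6, -1.2]
opening: 0.0399
gripper_force: 0.0
```

step_arm(
  steps=[
    [[0, 0, 0, -0.2, 0, 0], [0, 0, 0, -0.4, 0, 0], [0, 0, 0, -0.6, 0, 0], [0, 0, 0, -0.78, 0, 0], [0, 0, 0, -0.78, 0, 0]],
  ],
)

```text
clock: 14.3
tool_pos: [0.561, -0.0197, 0.2532]
orientation: [155.2, 0.0, -92.0]
force: [1.0, -0.0, -1.7]
opening: 0.0396
gripper_force: 0.0
```

step_arm(
  steps=[
    [[0, -0.54, -0.22, 0, 0, 0], [0, -0.54, -0.22, 0, 0, 0], [0, -0.54, -0.22, 0, 0, 0]],
  ],
)

```text
clock: 14.6
tool_pos: [0.6195, -0.0216, 0.2532]
orientation: [155.6, 0.1, -92.0]
force: [-0.3, -0.3, 0.9]
opening: 0.0392
gripper_force: 0.0
```

step_arm(
  steps=[
    [[0, -0.54, -0.22, 0, 0, 0], [0, -0.54, -0.22, 0, 0, 0], [0, -0.54, -0.22, 0, 0, 0], [0, -0.54, -0.22, 0, 0, 0]],
  ],
)

```text
clock: 15.0
tool_pos: [0.6765, -0.0234, 0.2538]
orientation: [155.7, 0.1, -91.9]
force: [-0.8, 0.0, 0.2]
opening: 0.0394
gripper_force: 0.0
```

```bash
python3 - <<'E'
from h import *
st();go(*star(24,.156));go(*star(24,.056))
E
```

```text
t 15.0 [ 0.6765 -0.0234  0.2538] [ 1.5574e+02  1.4000e-01 -9.1920e+01] F [-0.8  0.   0.2] open 0.0394 g 0.0 q [  11.2   36.1   27.7   -5.7 -105.2  -13.5]
shift [-0.004 -0.007  0.011] x1 | turn [ 0.009  0.006 -0.002] x1
shift [-0.001 -0.006  0.505] x2 | turn [ 0.009  0.006 -0.002] x1
```

step_arm(
  steps=[
    [[0, -0.01, 0.5, 0, 0, 0], [0, -0.01, 0.8, 0, 0, 0], [0, -0.01, 1, 0, 0, 0], [0, -0.01, 1, 0, 0, 0]],
  ],
)

```text
clock: 15.4
tool_pos: [0.6339, -0.0217, 0.1611]
orientation: [155.5, 0.1, -91.9]
force: [0.1, 0.5, -0.3]
opening: 0.0395
gripper_force: 0.0
```

step_arm(
  steps=[
    [[0, 0, 0, 0, 0, 0], [0, 0, 0, 0, 0, 0], [0, 0, 0, 0, 0, 0], [0, 0, 0, 0, 0, 0], [0, 0, 0, 0, 0, 0]],
  ],
  jaw=255,
)

```text
clock: 15.9
tool_pos: [0.6372, -0.022, 0.1626]
orientation: [155.7, 0.1, -91.9]
force: [0.8, 0.6, 3.6]
opening: 0.0093
gripper_force: 29.8
```

step_arm(
  steps=[
    [[0, 0.05, 0, 0.17, 0, 0], [0, 0.09, 0.01, 0.34, 0, 0], [0, 0.14, 0.02, 0.5, 0, 0], [0, 0.18, 0.03, 0.67, 0, 0], [0, 0.24, 0.05, 0.86, 0, 0], [0, 0.24, 0.05, 0.86, 0, 0], [0, 0.24, 0.05, 0.86, 0, 0]],
  ],
)

```text
clock: 16.6
tool_pos: [0.6121, -0.0214, 0.1657]
orientation: [-179.7, 0.1, -91.9]
force: [4.1, -3.5, -11.8]
opening: 0.01
gripper_force: 30.0
```

```bash
python3 - <<'E'
from h import *
st();go(*star(0,.056))
E
```

```text
t 16.6 [ 0.6121 -0.0214  0.1657] [-1.7972e+02  1.4000e-01 -9.1940e+01] F [  4.1  -3.5 -11.8] open 0.01 g 30.0 q [ 16.2  17.1 -12.6  -0.  -60.  -18.1]
shift [-0.005 -0.012 -0.003] x1 | turn [-0.01   0.005 -0.005] x1
```

step_arm(
  steps=[
    [[0, 0, 0, 0, 0, 0], [0, 0, 0, 0, 0, 0], [0, 0, 0, 0, 0, 0], [0, 0, 0, 0, 0, 0]],
  ],
  jaw=140,
)

```text
clock: 17.0
tool_pos: [0.6132, -0.021, 0.1672]
orientation: [-179.7, 0.1, -91.9]
force: [0.1, -0.4, -0.3]
opening: 0.0359
gripper_force: 0.0
```

step_arm(
  steps=[
    [[0, 0, -0.5, 0, 0, 0], [0, 0, -1, 0, 0, 0], [0, 0, -1, 0, 0, 0]],
  ],
)

```text
clock: 17.3
tool_pos: [0.6159, -0.0214, 0.2753]
orientation: [-179.0, 0.2, -91.9]
force: [0.5, 0.5, -0.6]
opening: 0.0393
gripper_force: 0.0
```

step_arm(
  steps=[
    [[0, 0, -0.5, 0, 0, 0], [0, 0, -0.9, 0, 0, 0], [0, 0, -0.9, 0, 0, 0], [0, 0, -0.9, 0, 0, 0]],
  ],
  jaw=0,
)

```text
clock: 17.7
tool_pos: [0.6122, -0.0213, 0.3582]
orientation: [-179.6, 0.2, -91.9]
force: [1.1, -0.1, -0.2]
opening: 0.0657
gripper_force: 0.0
```

```bash
python3 - <<'E'
from h import *
st(); q=T(-.02,.11,.40); c=go(q,down(-91.8))
p,d,W,cam=snap('scene','s5')
x,y,z=np.moveaxis((W-np.r_[C,0])@RT.as_matrix(),-1,0); z=z-.11; rr=np.hypot(x,z)
k=(y>-.135)&(y<-.108)&(rr>.04)&(rr<.097); an=np.degrees(np.arctan2(x[k],z[k])); h,b=np.histogram(an,bins=np.arange(-180,181,5)); print([(int(b[i]),int(h[i])) for i in range(72) if h[i]>2])
E
```

```text
t 17.7 [ 0.6122 -0.0213  0.3582] [-179.56    0.19  -91.92] F [ 1.1 -0.1 -0.2] open 0.0657 g 0.0 q [ 16.2  11.3   4.8  -0.  -83.  -18.1]
shift [-0.768  0.064 -0.137] x3 | turn [-0.015  0.007 -0.004] x1
[(-145, 14), (-140, 18), (-100, 4), (-95, 30), (-90, 27), (-50, 15), (-45, 63), (-40, 10), (-5, 17), (0, 58), (5, 11), (35, 10), (40, 38), (45, 11), (75, 6), (80, 62), (85, 23), (115, 3), (120, 21), (125, 67), (130, 4), (165, 25), (170, 35), (175, 7)]
```

step_arm(
  steps=[
    [[-0.9, 0.1, -0.2, 0, 0, 0], [-0.9, 0.1, -0.2, 0, 0, 0], [-0.9, 0.1, -0.2, 0, 0, 0]],
  ],
)

```text
clock: 18.05
tool_pos: [0.6045, 0.0724, 0.3765]
orientation: [-179.7, 0.1, -91.7]
force: [-1.0, -0.6, 0.3]
opening: 0.087
gripper_force: 0.0
```

step_arm(
  steps=[
    [[-0.9, 0.1, -0.2, 0, 0, 0], [-0.9, 0.1, -0.2, 0, 0, 0], [-0.9, 0.1, -0.2, 0, 0, 0]],
  ],
)

```text
clock: 18.35
tool_pos: [0.5974, 0.1627, 0.3963]
orientation: [-179.8, 0.1, -91.7]
force: [0.2, -0.1, -0.3]
opening: 0.0875
gripper_force: 0.0
```

step_arm(
  steps=[
    [[-0.9, 0.1, 0, 0, 0, 0], [-0.9, 0.1, 0, 0, 0, 0], [-0.9, 0.1, 0, 0, 0, 0], [-0.9, 0.1, 0, 0, 0, 0], [-0.9, 0.1, 0, 0, 0, 0]],
  ],
)

```text
clock: 18.85
tool_pos: [0.5907, 0.2484, 0.3966]
orientation: [-179.8, 0.1, -91.9]
force: [0.5, 1.2, 1.0]
opening: 0.0876
gripper_force: 0.0
```

```bash
python3 - <<'E'
from h import *
st(); snap('wrist','w2')
E
```

```text
t 18.85 [0.5907 0.2484 0.3966] [-1.7977e+02  7.0000e-02 -9.1940e+01] F [0.5 1.2 1. ] open 0.0876 g 0.0 q [ 40.3  14.1  13.1   0.1 -88.8 -42.2]
```

View pics/w2.png

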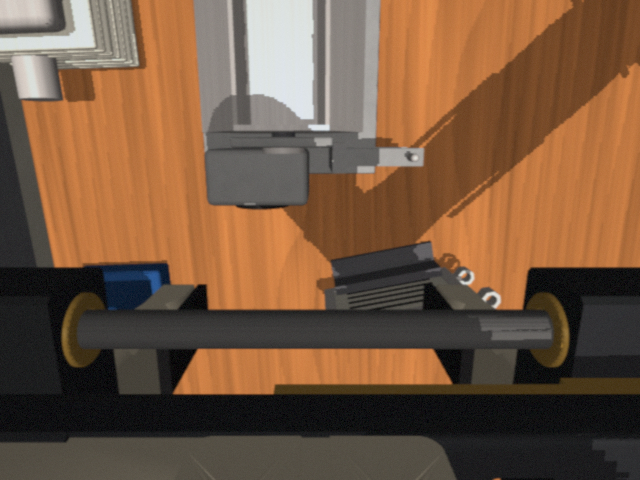

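```bash
python3 - <<'E'
from h import *
p,d,W,cam=load('w2')
x,y,z=np.moveaxis((W-np.r_[C,0])@RT.as_matrix(),-1,0)
for s in(1,-1):
    k=(s*x>.046)&(s*x<.078)&(y>-.06)&(y<.06)&(z>.11)&(z<.19)
    X=x[k];Z=z[k]; f=np.polyfit(X,Z,1); r=Z-np.polyval(f,X); g=abs(r)<.006; f=np.polyfit(X[g],Z[g],1)
    n=np.array([-f[0],1]); n/=np.hypot(*n); print(s,g.sum(),'normal ang',np.degrees(np.arctan2(*n)),'dist from axis',n@[X[g].mean(),Z[g].mean()-.11])
# pintle
print('pin patch'); g=p.sum(2)//3
print(g[150:166,398:428:1][:, ::2])
print((W[150:166:2,398:428:2,2]*1000).round())
# rings
print('knuckles'); 
print(g[266:310:2,452:504:2])
E
```

```text
1 2667 normal ang 56.64135897317258 dist from axis 0.07567501794732545
-1 3288 normal ang -63.385493637820424 dist from axis 0.06862168115627344
pin patch
[[167 166 165 162 158 156 162 165 168 168 169 170 160 110  75]
 [168 167 165 165 142 117 147 168 166 166 167 168 162 112  77]
 [166 167 165 160 129  96 130 158 160 164 168 166 161 105  77]
 [168 168 167 145 105  89  95 123 148 155 167 166 160 104  78]
 [168 166 167 135  94  78  76 101 145 156 164 166 159 100  76]
 [168 170 165 137  89  74  73 124 169 177 160 166 158 104  81]
 [168 168 167 142  96  68  78 149 191 198 163 164 156  99  75]
 [168 170 168 164 118  64  84 160 208 213 166 165 161  97  75]
 [169 167 169 169 136  68  87 164 212 212 169 166 158  96  78]
 [170 172 168 169 153  89  79 154 198 197 164 167 159  94  75]
 [170 169 170 170 162 121  90 139 174 174 158 165 153  93  76]
 [172 168 169 170 166 153 132 129 153 153 164 169 153  92  79]
 [169 170 171 167 169 165 157 157 161 161 167 168 152  94  75]
 [170 168 169 169 168 169 165 166 167 167 169 165 149  91  75]
 [169 170 166 168 166 163 166 166 166 165 167 166 147  89  75]

[... 2412 characters left out ...]
89 183 217
  183 136  96 137 206 215 168 122]
 [ 77  77  78  81  79  79  78  79  77  77  77  77  76  79  80 158 215 192
  131  84  68  62 143 213 181 122]
 [ 81  82  83  82  83  80  80  79  77  78  80  79  79  79  77  96 173 140
   84  67  67  65 128 211 185 122]
 [ 82  87  88  92  93  87  80  77  77  79  77  75  76  80  80  78  90  93
   73  71  69  81 171 216 179 123]
 [ 82  86  91  95  99 102  98  77  77  80  80  76  79  76  76  78  80  79
   76  76  96 153 210 194 138 123]
 [ 81  92  91  95 100 102  90  79  78  78  76  80  79  79  77  78  74  79
   79  81 144 204 203 146 126 123]
 [ 53  80  88  92  98  91  79  74  72  74  73  75  75  71  76  74  77  74
   69  76  80 125 138 121 115 114]]
```

The wrist view shows the hatch open upward and the upper pintle pin at (413,157). The guard's knuckle rings are at (466,277) and (491,300). The face normals say the hatch leans about -3.4°, because the axis is really at x≈0.621, so I'll correct that.

```bash
sed -i 's/^C=.*/C=np.array([.621,.099]); PS=-1.8/' h.py; python3 - <<'E'
from h import *
p,d,W,cam=load('w2')
pin=ray(cam,413.7,157,.147); print('pin up',pin,'tumbler local',RT.inv().apply(pin-np.r_[C,0]))
ku=ray(cam,491,300,.124); kl=ray(cam,466,277.5,.044); print('knuckles',ku,kl)
tb=W[60:250,420:620].reshape(-1,3); tb=tb[abs(tb[:,2])<.01]; A=np.c_[tb[:,:2],np.ones(len(tb))]; print('table slope',np.linalg.lstsq(A,tb[:,2],rcond=None)[0])
c=go(star(-3.3,.2)[0],down(-91.8)); c=go(star(-3.3,.056)[0],down(-91.8),c); c=go(star(0,.056)[0],down(-91.8,-3.3),c)
E
```

```text
pin up [0.49516248 0.20152437 0.147     ] tumbler local [-0.1289958   0.09852112  0.147     ]
knuckles [0.400123   0.36129856 0.124     ] [0.39982905 0.36200844 0.044     ]
table slope [-2.72297259e-05  3.91812682e-04  6.25849512e-04]
shift [ 0.894 -0.079  0.29 ] x3 | turn [-0.009  0.003 -0.006] x1
shift [ 0.    -0.041  0.719] x2 | turn [0. 0. 0.] x1
shift [ 0.    -0.032 -0.001] x1 | turn [-0.115 -0.    -0.   ] x1
```

step_arm(
  steps=[
    [[0.9, -0.08, 0.2, 0, 0, 0], [0.9, -0.08, 0.2, 0, 0, 0], [0.9, -0.08, 0.2, 0, 0, 0]],
  ],
  jaw=140,
)

```text
clock: 19.2
tool_pos: [0.5953, 0.1539, 0.3768]
orientation: [-179.8, 0.1, -92.2]
force: [-0.2, -0.3, 0.7]
opening: 0.0692
gripper_force: 0.0
```

step_arm(
  steps=[
    [[0.9, -0.08, 0.3, 0, 0, 0], [0.9, -0.08, 0.3, 0, 0, 0], [0.9, -0.08, 0.3, 0, 0, 0]],
  ],
)

```text
clock: 19.5
tool_pos: [0.5998, 0.064, 0.3455]
orientation: [-179.9, 0.1, -92.2]
force: [-0.1, 0.4, -1.0]
opening: 0.0452
gripper_force: 0.0
```

step_arm(
  steps=[
    [[0.9, -0.08, 0.3, 0, 0, 0], [0.9, -0.08, 0.3, 0, 0, 0], [0.9, -0.08, 0.3, 0, 0, 0], [0.9, -0.08, 0.3, 0, 0, 0]],
  ],
)

```text
clock: 19.9
tool_pos: [0.6059, -0.0228, 0.3168]
orientation: [-179.7, 0.1, -92.1]
force: [-0.3, 0.0, 0.6]
opening: 0.0394
gripper_force: 0.0
```

```bash
python3 - <<'E'
from h import *
st(); c=go(star(-3.3,.056)[0],down(-91.8))
E
```

```text
t 19.9 [ 0.6059 -0.0228  0.3168] [-1.7972e+02  1.2000e-01 -9.2090e+01] F [-0.3  0.   0.6] open 0.0394 g 0.0 q [ 16.3  11.4  -0.2  -0.  -78.1 -18.4]
shift [-0.01  -0.037  0.755] x2 | turn [-0.01   0.004 -0.01 ] x1
```

step_arm(
  steps=[
    [[-0.02, -0.08, 0.4, 0, 0, 0], [-0.02, -0.08, 0.8, 0, 0, 0], [-0.02, -0.08, 0.8, 0, 0, 0]],
  ],
)

```text
clock: 20.2
tool_pos: [0.6117, -0.0186, 0.232]
orientation: [179.8, 0.1, -91.9]
force: [-0.0, -0.3, -0.5]
opening: 0.0399
gripper_force: 0.0
```

step_arm(
  steps=[
    [[0, 0, 0.4, 0, 0, 0], [0, 0, 0.72, 0, 0, 0], [0, 0, 0.72, 0, 0, 0]],
  ],
)

```text
clock: 20.5
tool_pos: [0.6133, -0.0187, 0.1629]
orientation: [-180.0, 0.1, -91.9]
force: [0.7, -0.1, 0.2]
opening: 0.0399
gripper_force: 0.0
```

step_arm(
  steps=[
    [[0, 0, 0, 0, 0, 0], [0, 0, 0, 0, 0, 0], [0, 0, 0, 0, 0, 0], [0, 0, 0, 0, 0, 0], [0, 0, 0, 0, 0, 0]],
  ],
  jaw=255,
)

```text
clock: 21.0
tool_pos: [0.6148, -0.0192, 0.1663]
orientation: [-179.7, 0.1, -91.9]
force: [-3.7, 0.1, 4.8]
opening: 0.0093
gripper_force: 29.9
```

step_arm(
  steps=[
    [[0, -0.02, 0, -0.06, 0, 0], [0, -0.04, 0, -0.12, 0, 0], [0, -0.04, 0, -0.12, 0, 0], [0, -0.04, 0, -0.12, 0, 0]],
  ],
)

```text
clock: 21.4
tool_pos: [0.6194, -0.0194, 0.1662]
orientation: [176.9, 0.1, -91.9]
force: [-1.5, 0.7, 4.3]
opening: 0.0095
gripper_force: 30.0
```

```bash
python3 - <<'E'
from h import *
st(); c=go(star(0,.056)[0],down(-91.8)); print(star(0,.056)[0])
E
```

```text
t 21.4 [ 0.6194 -0.0194  0.1662] [ 1.7691e+02  1.3000e-01 -9.1920e+01] F [-1.5  0.7  4.3] open 0.0095 g 30.0 q [ 15.6  19.8  -8.3  -1.2 -64.9 -17. ]
shift [0.016 0.021 0.003] x1 | turn [ 0.108  0.005 -0.004] x1
[ 0.61723071 -0.02094079  0.166     ]
```

step_arm(
  steps=[
    [[0, 0.02, 0, 0.06, 0, 0], [0, 0.03, 0, 0.11, 0, 0], [0, 0.03, 0, 0.11, 0, 0], [0, 0.03, 0, 0.11, 0, 0]],
  ],
)

```text
clock: 21.8
tool_pos: [0.6165, -0.0193, 0.1662]
orientation: [-179.9, 0.1, -91.9]
force: [-0.7, -0.3, 5.5]
opening: 0.0098
gripper_force: 30.0
```

step_arm(
  steps=[
    [[0, 0, 0, 0, 0, 0], [0, 0, 0, 0, 0, 0], [0, 0, 0, 0, 0, 0], [0, 0, 0, 0, 0, 0]],
  ],
  jaw=140,
)

```text
clock: 22.2
tool_pos: [0.6157, -0.0192, 0.1646]
orientation: [179.9, 0.1, -91.9]
force: [-0.5, -0.2, -0.1]
opening: 0.0356
gripper_force: 0.0
```

step_arm(
  steps=[
    [[0, 0, -0.5, 0, 0, 0], [0, 0, -1, 0, 0, 0], [0, 0, -1, 0, 0, 0]],
  ],
)

```text
clock: 22.5
tool_pos: [0.6194, -0.0196, 0.273]
orientation: [-179.3, 0.2, -91.9]
force: [1.2, 0.4, -0.6]
opening: 0.0398
gripper_force: 0.0
```

step_arm(
  steps=[
    [[-0.9, 0.1, -0.9, 0, 0, 0], [-0.9, 0.1, -0.9, 0, 0, 0], [-0.9, 0.1, -0.9, 0, 0, 0], [-0.9, 0.1, -0.9, 0, 0, 0]],
  ],
)

```text
clock: 22.9
tool_pos: [0.6099, 0.073, 0.3586]
orientation: [-179.7, 0.2, -91.8]
force: [-0.5, -0.2, -0.5]
opening: 0.0395
gripper_force: 0.0
```

step_arm(
  steps=[
    [[-0.9, 0.1, -0.2, 0, 0, 0], [-0.9, 0.1, -0.2, 0, 0, 0], [-0.9, 0.1, -0.2, 0, 0, 0], [-0.9, 0.1, -0.2, 0, 0, 0], [-0.9, 0.1, -0.2, 0, 0, 0]],
  ],
)

```text
clock: 23.4
tool_pos: [0.6017, 0.1601, 0.3746]
orientation: [179.9, 0.1, -91.9]
force: [-0.5, 0.2, -0.4]
opening: 0.0393
gripper_force: 0.0
```

```bash
cat >> h.py <<'E'
def tilt(f):
    p,d,W,cam=snap('wrist',f)
    x,y,z=np.moveaxis((W-np.r_[C,0])@RT.as_matrix(),-1,0)
    for s in(1,-1):
        k=(s*x>.046)&(s*x<.078)&(y>-.06)&(y<.06)&(z>.11)&(z<.19)
        X=x[k];Z=z[k]; f=np.polyfit(X,Z,1); r=Z-np.polyval(f,X); g=abs(r)<.006; f=np.polyfit(X[g],Z[g],1)
        n=np.array([-f[0],1]); n/=np.hypot(*n); print(s,g.sum(),'normal ang',np.degrees(np.arctan2(*n)),'dist',n@[X[g].mean(),Z[g].mean()-.11])
E
python3 - <<'E'
from h import *
st(); tilt('w3')
E
```

```text
t 23.4 [0.6017 0.1601 0.3746] [ 1.7993e+02  9.0000e-02 -9.1940e+01] F [-0.5  0.2 -0.4] open 0.0393 g 0.0 q [ 32.8  12.5   8.4  -0.1 -85.9 -34.7]
1 3051 normal ang 59.9696192424709 dist 0.07230763559120588
-1 3928 normal ang -60.04321362102973 dist 0.07226163366901472
```

```bash
cat >> h.py <<'E'
def parts(f):
    p,d,W,cam=snap('top',f); z=W[:,:,2]
    m=((z>0.008)&(z<0.045)).astype(np.uint8); m[:190]=0;m[300:]=0;m[:,:340]=0;m[:,475:]=0
    n,l,s,c=cv2.connectedComponentsWithStats(m)
    for i in range(1,n):
        if s[i,4]<50: continue
        zt=np.percentile(z[l==i],95); ys,xs=np.where(l==i)
        k=np.where(z[ys,xs]>zt-.012)
        P=np.array([ray(cam,u,v,zt-.003)[:2] for u,v in zip(xs[k],ys[k])],np.float32)*1000
        r=cv2.minAreaRect(P); print(c[i].round(),s[i,4],'z%.3f'%zt,np.round(r[0]),np.round(r[1]),round(r[2],1),p[ys,xs].mean(0).round())
E
python3 - <<'E'
from h import *
parts('t2'); c=go((.586,-.278,.13),down(-91.9))
E
```

```text
[452. 211.] 120 z0.032 [ 585. -389.] [37. 40.] 25.6 [199. 194. 183.]
[385. 226.] 221 z0.045 [ 544. -186.] [55. 56.] 70.2 [214. 210. 206.]
[441. 238.] 122 z0.033 [ 504. -352.] [38. 35.] 89.0 [209. 196.   0.]
[451. 265.] 143 z0.027 [ 426. -378.] [48. 26.] 8.0 [213. 210. 198.]
shift [0.877 0.001 0.488] x5 | turn [ 0.001  0.003 -0.003] x1
```

```bash
python3 - <<'E'
from h import *
p,d,W,cam=load('t2')
cv2.imwrite('pics/t2c.png',cv2.resize(p[150:300,340:500],(640,600))[:,:,::-1])
E
```

```text
(no output)
```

View pics/t2c.png

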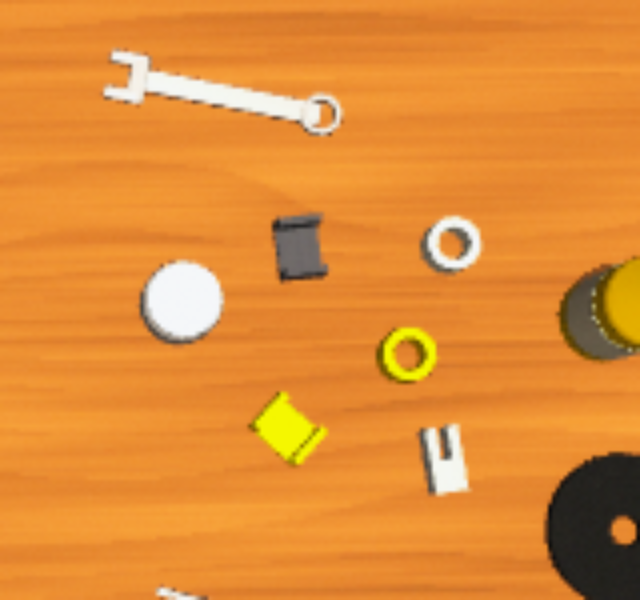

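The bracket hasn't moved: it is at crop (300,247), legs at its x ends. It only dropped out of my filter. I'll go and pick it.

step_arm(
  steps=[
    [[0.88, 0, 0, 0, 0, 0], [0.88, 0, 0, 0, 0, 0], [0.88, 0, 0, 0, 0, 0]],
  ],
  jaw=60,
)

```text
clock: 23.8
tool_pos: [0.5986, 0.0684, 0.3758]
orientation: [-180.0, 0.1, -92.2]
force: [0.2, -0.1, 0.0]
opening: 0.0584
gripper_force: 0.0
```

step_arm(
  steps=[
    [[0.88, 0, 0, 0, 0, 0], [0.88, 0, 0, 0, 0, 0], [0.88, 0, 0, 0, 0, 0]],
  ],
)

```text
clock: 24.1
tool_pos: [0.5954, -0.0193, 0.3753]
orientation: [-180.0, 0.1, -92.2]
force: [0.1, -1.6, 0.1]
opening: 0.0668
gripper_force: 0.0
```

step_arm(
  steps=[
    [[0.88, 0, 0.8, 0, 0, 0], [0.88, 0, 0.8, 0, 0, 0], [0.88, 0, 0.8, 0, 0, 0]],
  ],
)

```text
clock: 24.4
tool_pos: [0.591, -0.1051, 0.2912]
orientation: [179.7, 0.1, -92.1]
force: [0.4, 0.7, -0.7]
opening: 0.067
gripper_force: 0.0
```

step_arm(
  steps=[
    [[0.88, 0, 0.8, 0, 0, 0], [0.88, 0, 0.8, 0, 0, 0], [0.88, 0, 0.8, 0, 0, 0]],
  ],
)

```text
clock: 24.7
tool_pos: [0.5883, -0.1926, 0.2112]
orientation: [179.7, 0.2, -92.1]
force: [-0.4, 0.7, -0.3]
opening: 0.0672
gripper_force: 0.0
```

step_arm(
  steps=[
    [[0.88, 0, 0.8, 0, 0, -0.12], [0.88, 0, 0.8, 0, 0, -0.25], [0.88, 0, 0.8, 0, 0, -0.25], [0.88, 0, 0.8, 0, 0, -0.25], [0.88, 0, 0.8, 0, 0, -0.25]],
  ],
)

```text
clock: 25.2
tool_pos: [0.5879, -0.2783, 0.1352]
orientation: [-179.9, 0.1, -84.8]
force: [0.1, -0.1, -0.4]
opening: 0.067
gripper_force: 0.0
```

```bash
python3 - <<'E'
from h import *
st(); go((.586,-.278,.005),down(-84.7))
p,d,W,cam=snap('wrist','w4')
hsv=cv2.cvtColor(p,cv2.COLOR_RGB2HSV)
m=((W[:,:,2]>.012)&(W[:,:,2]<.04)&(hsv[:,:,2]<140)).astype(np.uint8); m[265:]=0
n,l,s,c=cv2.connectedComponentsWithStats(m)
for i in range(1,n):
    if s[i,4]>80: print(c[i].round(),s[i,4],np.median(W[l==i],0).round(3),p[l==i].mean(0).round())
E
```

```text
t 25.2 [ 0.5879 -0.2783  0.1352] [-1.7994e+02  1.0000e-01 -8.4830e+01] F [ 0.1 -0.1 -0.4] open 0.067 g 0.0 q [ -8.2  22.1  -9.4  -0.1 -58.4  13.5]
shift [-0.001  0.01   0.651] x2 | turn [-0.002  0.003 -0.005] x1
[341.  48.] 282 [ 0.582 -0.4    0.02 ] [91. 88. 81.]
[325.  90.] 145 [ 0.592 -0.373  0.022] [101.  96.  87.]
[547.  96.] 160 [ 0.452 -0.384  0.018] [76. 70. 66.]
[583. 107.] 169 [ 0.427 -0.38   0.018] [80. 77. 75.]
[432. 136.] 396 [ 0.522 -0.352  0.021] [98. 80. 13.]
[544. 122.] 141 [ 0.45  -0.368  0.019] [76. 69. 64.]
[471. 135.] 393 [ 0.494 -0.357  0.021] [97. 80. 12.]
[  2. 176.] 335 [ 0.801 -0.3    0.014] [70. 12. 10.]
[290. 239.] 512 [ 0.605 -0.28   0.03 ] [60. 55. 54.]
[347. 239.] 538 [ 0.568 -0.283  0.03 ] [64. 61. 61.]
[522. 249.] 259 [ 0.449 -0.286  0.021] [97. 79. 13.]
```

step_arm(
  steps=[
    [[0.02, 0.01, 0.4, 0, 0, 0], [0.02, 0.01, 0.64, 0, 0, 0], [0.02, 0.01, 0.64, 0, 0, 0]],
  ],
)

```text
clock: 25.55
tool_pos: [0.5853, -0.2786, 0.0688]
orientation: [179.8, 0.2, -84.7]
force: [-0.7, -0.7, 0.2]
opening: 0.0674
gripper_force: 0.0
```

step_arm(
  steps=[
    [[0, 0, 0.4, 0, 0, 0], [0, 0, 0.64, 0, 0, 0], [0, 0, 0.64, 0, 0, 0], [0, 0, 0.64, 0, 0, 0]],
  ],
)

```text
clock: 25.95
tool_pos: [0.588, -0.2799, 0.0087]
orientation: [-179.9, 0.1, -84.7]
force: [0.5, -0.8, 1.0]
opening: 0.067
gripper_force: 0.0
```

step_arm(
  steps=[
    [[0, 0, 0, 0, 0, 0], [0, 0, 0, 0, 0, 0], [0, 0, 0, 0, 0, 0], [0, 0, 0, 0, 0, 0]],
  ],
  jaw=255,
)

```text
clock: 26.35
tool_pos: [0.5867, -0.2803, 0.0075]
orientation: [-179.9, 0.1, -84.8]
force: [-1.5, 2.4, 5.7]
opening: 0.0437
gripper_force: 30.0
```

step_arm(
  steps=[
    [[0, 0, -0.5, 0, 0, 0], [0, 0, -1, 0, 0, 0], [0, 0, -1, 0, 0, 0]],
  ],
)

```text
clock: 26.65
tool_pos: [0.5908, -0.2819, 0.1144]
orientation: [-179.3, -0.2, -84.7]
force: [0.9, -0.8, -1.0]
opening: 0.0437
gripper_force: 30.0
```

step_arm(
  steps=[
    [[0, 0, -0.5, 0, 0, 0], [0, 0, -1, 0, 0, 0], [0, 0, -1, 0, 0, 0]],
  ],
)

```text
clock: 26.95
tool_pos: [0.59, -0.2822, 0.2149]
orientation: [-179.3, -0.2, -84.7]
force: [1.0, -0.7, -0.3]
opening: 0.0438
gripper_force: 30.0
```

step_arm(
  steps=[
    [[0, 0, -0.5, 0, 0, 0], [0, 0, -1, 0, 0, 0], [0, 0, -1, 0, 0, 0], [0, 0, -1, 0, 0, 0]],
  ],
)

```text
clock: 27.35
tool_pos: [0.5869, -0.2808, 0.3078]
orientation: [-179.8, 0.1, -84.8]
force: [-0.3, -0.4, -2.7]
opening: 0.0437
gripper_force: 30.0
```

```bash
python3 - <<'E'
from h import *
o=st(); q=T(0,0,.27);c=go(q,rot(o['orientation']));c=go(q,down(-1.8),c); c=go(T(0,0,.145),down(-1.8),c)
E
```

```text
t 27.35 [ 0.5869 -0.2808  0.3078] [-1.7979e+02  1.0000e-01 -8.4770e+01] F [-0.3 -0.4 -2.7] open 0.0437 g 30.0 q [ -8.5  16.    4.8  -0.2 -78.5  13.8]
shift [-0.938 -0.171  0.097] x4 | turn [0. 0. 0.] x1
shift [0. 0. 0.] x1 | turn [-0.003 -0.001 -0.965] x3
shift [ 0.    -0.     0.625] x2 | turn [0. 0. 0.] x1
```

step_arm(
  steps=[
    [[-0.94, -0.17, 0, 0, 0, 0], [-0.94, -0.17, 0, 0, 0, 0], [-0.94, -0.17, 0, 0, 0, 0]],
  ],
)

```text
clock: 27.65
tool_pos: [0.5945, -0.1814, 0.3049]
orientation: [179.9, 0.2, -84.6]
force: [0.2, 0.6, -0.1]
opening: 0.044
gripper_force: 30.0
```

step_arm(
  steps=[
    [[-0.94, -0.17, 0, 0, 0, 0], [-0.94, -0.17, 0, 0, 0, 0], [-0.94, -0.17, 0, 0, 0, 0]],
  ],
)

```text
clock: 27.95
tool_pos: [0.6029, -0.0864, 0.305]
orientation: [179.9, 0.2, -84.5]
force: [-0.9, 0.2, -1.7]
opening: 0.044
gripper_force: 30.0
```

step_arm(
  steps=[
    [[-0.94, -0.17, 0, 0, 0, 0], [-0.94, -0.17, 0, 0, 0, 0], [-0.94, -0.17, 0, 0, 0, 0]],
  ],
)

```text
clock: 28.25
tool_pos: [0.6113, 0.0084, 0.3051]
orientation: [179.9, 0.2, -84.6]
force: [0.1, -0.5, 0.0]
opening: 0.0438
gripper_force: 30.0
```

step_arm(
  steps=[
    [[-0.94, -0.17, 0, 0, 0, 0], [-0.94, -0.17, 0, 0, 0, 0], [-0.94, -0.17, 0, 0, 0, 0]],
  ],
)

```text
clock: 28.55
tool_pos: [0.6197, 0.1034, 0.3051]
orientation: [179.9, 0.1, -84.6]
force: [-0.2, -1.0, -0.8]
opening: 0.0435
gripper_force: 30.0
```

step_arm(
  steps=[
    [[0, 0, 0, 0, 0, -0.3], [0, 0, 0, 0, 0, -0.6], [0, 0, 0, 0, 0, -0.965], [0, 0, 0, 0, 0, -0.965], [0, 0, 0, 0, 0, -0.965]],
  ],
)

```text
clock: 29.05
tool_pos: [0.6194, 0.0988, 0.3059]
orientation: [180.0, 0.1, -57.1]
force: [0.5, -0.3, -1.1]
opening: 0.044
gripper_force: 30.0
```

step_arm(
  steps=[
    [[0, 0, 0, 0, 0, -0.3], [0, 0, 0, 0, 0, -0.6], [0, 0, 0, 0, 0, -0.965], [0, 0, 0, 0, 0, -0.965], [0, 0, 0, 0, 0, -0.965]],
  ],
)

```text
clock: 29.55
tool_pos: [0.6196, 0.0992, 0.3065]
orientation: [-179.9, 0.1, -29.6]
force: [0.2, 0.0, -0.2]
opening: 0.0437
gripper_force: 30.0
```

step_arm(
  steps=[
    [[0, 0, 0, 0, 0, -0.3], [0, 0, 0, 0, 0, -0.6], [0, 0, 0, 0, 0, -0.965], [0, 0, 0, 0, 0, -0.965], [0, 0, 0, 0, 0, -0.965], [0, 0, 0, 0, 0, -0.965]],
  ],
)

```text
clock: 30.15
tool_pos: [0.6197, 0.0996, 0.307]
orientation: [-179.9, 0.0, -2.0]
force: [0.4, -0.5, -1.7]
opening: 0.0437
gripper_force: 30.0
```

```bash
python3 - <<'E'
from h import *
o=st(); c=go(T(0,0,.145),down(-1.8)); parts('t3')
E
```

```text
t 30.15 [0.6197 0.0996 0.307 ] [-1.7988e+02  2.0000e-02 -2.0000e+00] F [ 0.4 -0.5 -1.7] open 0.0437 g 30.0 q [ 26.8  13.9   1.8  -0.1 -77.8  61.2]
shift [0.007 0.004 0.81 ] x2 | turn [-0.004  0.001 -0.007] x1
[452. 211.] 123 z0.034 [ 585. -389.] [35. 39.] 87.7 [200. 196. 186.]
[384. 226.] 183 z0.045 [ 543. -185.] [56. 51.] 47.3 [210. 204. 199.]
[441. 238.] 118 z0.033 [ 504. -352.] [38. 35.] 89.0 [210. 199.   0.]
[451. 265.] 142 z0.028 [ 426. -378.] [47. 25.] 8.0 [214. 211. 199.]
```

step_arm(
  steps=[
    [[0.01, 0, 0.4, 0, 0, 0], [0.01, 0, 0.8, 0, 0, 0], [0.01, 0, 0.8, 0, 0, 0]],
  ],
)

```text
clock: 30.5
tool_pos: [0.6174, 0.0991, 0.2215]
orientation: [180.0, 0.5, -2.0]
force: [0.2, -0.4, -1.7]
opening: 0.0439
gripper_force: 30.0
```

step_arm(
  steps=[
    [[0, 0, 0.4, 0, 0, 0], [0, 0, 0.8, 0, 0, 0], [0, 0, 0.8, 0, 0, 0], [0, 0, 0.8, 0, 0, 0]],
  ],
)

```text
clock: 30.9
tool_pos: [0.6218, 0.1002, 0.1492]
orientation: [-179.9, -0.1, -1.8]
force: [0.9, 0.6, 0.3]
opening: 0.0435
gripper_force: 30.0
```

step_arm(
  steps=[
    [[0, 0, 0, 0, 0, 0], [0, 0, 0, 0, 0, 0], [0, 0, 0, 0, 0, 0], [0, 0, 0, 0, 0, 0]],
  ],
  jaw=85,
)

```text
clock: 31.3
tool_pos: [0.6212, 0.1003, 0.1485]
orientation: [-179.8, -0.1, -1.8]
force: [-0.5, 0.0, -1.1]
opening: 0.0583
gripper_force: 0.0
```

step_arm(
  steps=[
    [[0, 0, -0.5, 0, 0, 0], [0, 0, -1, 0, 0, 0], [0, 0, -1, 0, 0, 0]],
  ],
)

```text
clock: 31.6
tool_pos: [0.6244, 0.1005, 0.256]
orientation: [-179.7, -0.7, -1.8]
force: [0.5, -0.5, 1.1]
opening: 0.0586
gripper_force: 0.0
```

step_arm(
  steps=[
    [[0, 0, -0.3, 0, 0, 0], [0, 0, -0.6, 0, 0, 0], [0, 0, -0.6, 0, 0, 0], [0, 0, -0.6, 0, 0, 0]],
  ],
)

```text
clock: 32.0
tool_pos: [0.6209, 0.1, 0.3084]
orientation: [-179.8, -0.1, -1.8]
force: [0.7, -0.1, -0.8]
opening: 0.0584
gripper_force: 0.0
```

```bash
python3 - <<'E'
from h import *
o=st(); q=(.585,-.389,.3); c=go(q,rot(o['orientation']));c=go(q,down(-90),c); c=go((.585,-.389,.007),down(-90),c)
E
```

```text
t 32.0 [0.6209 0.1    0.3084] [-1.798e+02 -1.100e-01 -1.830e+00] F [ 0.7 -0.1 -0.8] open 0.0584 g 0.0 q [ 26.8  13.9   2.   -0.1 -77.9  61.4]
shift [-0.041  0.98   0.013] x5 | turn [0. 0. 0.] x1
shift [0. 0. 0.] x1 | turn [-0.002  0.001  0.769] x4
shift [ 0.    -0.     0.977] x3 | turn [0. 0. 0.] x1
```

step_arm(
  steps=[
    [[-0.04, 0.98, 0, 0, 0, 0], [-0.04, 0.98, 0, 0, 0, 0], [-0.04, 0.98, 0, 0, 0, 0]],
  ],
)

```text
clock: 32.3
tool_pos: [0.6124, -0.0023, 0.3064]
orientation: [-179.9, 0.1, -2.0]
force: [-1.1, 1.3, 0.5]
opening: 0.0583
gripper_force: 0.0
```

step_arm(
  steps=[
    [[-0.04, 0.98, 0, 0, 0, 0], [-0.04, 0.98, 0, 0, 0, 0], [-0.04, 0.98, 0, 0, 0, 0]],
  ],
)

```text
clock: 32.6
tool_pos: [0.6053, -0.1001, 0.3058]
orientation: [-179.9, 0.1, -2.1]
force: [0.2, -0.4, -0.0]
opening: 0.0583
gripper_force: 0.0
```

step_arm(
  steps=[
    [[-0.04, 0.98, 0, 0, 0, 0], [-0.04, 0.98, 0, 0, 0, 0], [-0.04, 0.98, 0, 0, 0, 0]],
  ],
)

```text
clock: 32.9
tool_pos: [0.5982, -0.1976, 0.3053]
orientation: [-179.9, 0.1, -2.1]
force: [1.0, 0.1, -0.7]
opening: 0.0585
gripper_force: 0.0
```

step_arm(
  steps=[
    [[-0.04, 0.98, 0, 0, 0, 0], [-0.04, 0.98, 0, 0, 0, 0], [-0.04, 0.98, 0, 0, 0, 0]],
  ],
)

```text
clock: 33.2
tool_pos: [0.5912, -0.2952, 0.3047]
orientation: [-179.9, 0.2, -2.1]
force: [0.2, 0.4, -0.1]
opening: 0.0587
gripper_force: 0.0
```

step_arm(
  steps=[
    [[-0.04, 0.98, 0, 0, 0, 0], [-0.04, 0.98, 0, 0, 0, 0], [-0.04, 0.98, 0, 0, 0, 0]],
  ],
)

```text
clock: 33.5
tool_pos: [0.5841, -0.393, 0.3039]
orientation: [-179.9, 0.2, -2.1]
force: [-0.0, 0.2, 0.1]
opening: 0.0583
gripper_force: 0.0
```

step_arm(
  steps=[
    [[0, 0, 0, 0, 0, 0.28], [0, 0, 0, 0, 0, 0.56], [0, 0, 0, 0, 0, 0.77], [0, 0, 0, 0, 0, 0.77]],
  ],
)

```text
clock: 33.9
tool_pos: [0.5854, -0.3883, 0.3053]
orientation: [-179.9, 0.1, -23.9]
force: [-0.7, -0.6, 0.2]
opening: 0.0583
gripper_force: 0.0
```

step_arm(
  steps=[
    [[0, 0, 0, 0, 0, 0.28], [0, 0, 0, 0, 0, 0.56], [0, 0, 0, 0, 0, 0.77], [0, 0, 0, 0, 0, 0.77]],
  ],
)

```text
clock: 34.3
tool_pos: [0.5853, -0.3886, 0.3057]
orientation: [-179.9, 0.1, -45.8]
force: [0.1, -0.3, 0.2]
opening: 0.0582
gripper_force: 0.0
```

step_arm(
  steps=[
    [[0, 0, 0, 0, 0, 0.28], [0, 0, 0, 0, 0, 0.56], [0, 0, 0, 0, 0, 0.77], [0, 0, 0, 0, 0, 0.77]],
  ],
)

```text
clock: 34.7
tool_pos: [0.5852, -0.3888, 0.3059]
orientation: [-180.0, 0.1, -67.8]
force: [-0.6, 0.4, -0.6]
opening: 0.0581
gripper_force: 0.0
```

step_arm(
  steps=[
    [[0, 0, 0, 0, 0, 0.28], [0, 0, 0, 0, 0, 0.56], [0, 0, 0, 0, 0, 0.77], [0, 0, 0, 0, 0, 0.77], [0, 0, 0, 0, 0, 0.77]],
  ],
)

```text
clock: 35.2
tool_pos: [0.5852, -0.3891, 0.3061]
orientation: [180.0, 0.1, -89.7]
force: [-1.2, -0.2, -0.5]
opening: 0.0584
gripper_force: 0.0
```

step_arm(
  steps=[
    [[0, 0, 0.5, 0, 0, 0], [0, 0, 1, 0, 0, 0], [0, 0, 1, 0, 0, 0]],
  ],
)

```text
clock: 35.5
tool_pos: [0.5814, -0.3867, 0.1983]
orientation: [179.4, 0.5, -89.9]
force: [-0.1, 0.6, -1.3]
opening: 0.0584
gripper_force: 0.0
```

```bash
python3 - <<'E'
from h import *
st(); go((.585,-.389,.007),down(-90))
p,d,W,cam=snap('wrist','w5')
m=((W[:,:,2]>.012)&(W[:,:,2]<.04)).astype(np.uint8); m[265:]=0
n,l,s,c=cv2.connectedComponentsWithStats(m)
for i in range(1,n):
    if s[i,4]>200: print(c[i].round(),s[i,4],np.median(W[l==i],0).round(3),p[l==i].mean(0).round())
E
```

```text
t 35.5 [ 0.5814 -0.3867  0.1983] [179.36   0.5  -89.85] F [-0.1  0.6 -1.3] open 0.0584 g 0.0 q [-17.8  24.2   2.6  -0.3 -69.2  18.1]
shift [ 0.02  -0.029  0.956] x2 | turn [0.022 0.017 0.005] x1
[ 27. 133.] 6168 [ 0.801 -0.457  0.026] [70. 12. 10.]
[577.  63.] 11577 [ 0.377 -0.509  0.013] [40. 39. 36.]
[353.  95.] 232 [ 0.554 -0.482  0.03 ] [88. 73. 47.]
[307. 216.] 1374 [ 0.586 -0.391  0.028] [167. 162. 151.]
[499. 229.] 1846 [ 0.426 -0.381  0.024] [196. 192. 187.]
[403. 249.] 921 [ 0.507 -0.365  0.028] [186. 180.  37.]
```

step_arm(
  steps=[
    [[0.02, 0, 0.5, 0, 0, 0], [0.02, 0, 0.98, 0, 0, 0], [0.02, 0, 0.98, 0, 0, 0]],
  ],
)

```text
clock: 35.85
tool_pos: [0.583, -0.3898, 0.1045]
orientation: [179.6, 0.3, -90.0]
force: [-1.2, 0.6, -0.9]
opening: 0.0584
gripper_force: 0.0
```

step_arm(
  steps=[
    [[0, 0, 0.4, 0, 0, 0], [0, 0, 0.8, 0, 0, 0], [0, 0, 0.98, 0, 0, 0], [0, 0, 0.98, 0, 0, 0], [0, 0, 0.98, 0, 0, 0]],
  ],
)

```text
clock: 36.35
tool_pos: [0.5877, -0.3919, 0.014]
orientation: [-179.8, -0.0, -90.0]
force: [-0.2, -0.2, 0.9]
opening: 0.0586
gripper_force: 0.0
```

step_arm(
  steps=[
    [[0, 0, 0, 0, 0, 0], [0, 0, 0, 0, 0, 0], [0, 0, 0, 0, 0, 0], [0, 0, 0, 0, 0, 0]],
  ],
  jaw=255,
)

```text
clock: 36.75
tool_pos: [0.5859, -0.391, 0.0119]
orientation: [-179.9, 0.1, -90.0]
force: [-1.3, 1.2, 7.6]
opening: 0.0395
gripper_force: 30.0
```

step_arm(
  steps=[
    [[0, 0, -0.5, 0, 0, 0], [0, 0, -1, 0, 0, 0], [0, 0, -1, 0, 0, 0]],
  ],
)

```text
clock: 37.05
tool_pos: [0.5893, -0.3932, 0.1191]
orientation: [-179.3, -0.2, -90.0]
force: [0.5, -0.5, -0.0]
opening: 0.0393
gripper_force: 30.0
```

step_arm(
  steps=[
    [[0, 0, -0.5, 0, 0, 0], [0, 0, -1, 0, 0, 0], [0, 0, -1, 0, 0, 0]],
  ],
)

```text
clock: 37.35
tool_pos: [0.5884, -0.3933, 0.2195]
orientation: [-179.3, -0.3, -90.0]
force: [-0.2, 0.3, -0.2]
opening: 0.039
gripper_force: 30.0
```

step_arm(
  steps=[
    [[0, 0, -0.5, 0, 0, 0], [0, 0, -1, 0, 0, 0], [0, 0, -1, 0, 0, 0], [0, 0, -1, 0, 0, 0]],
  ],
)

```text
clock: 37.75
tool_pos: [0.5856, -0.3914, 0.312]
orientation: [-179.8, 0.1, -90.1]
force: [-0.4, 1.1, -2.0]
opening: 0.0393
gripper_force: 30.0
```

```bash
python3 - <<'E'
from h import *
o=st(); q=T(0,0,o['tool_pos'][2]);c=go(q,rot(o['orientation']));c=go(q,down(-1.8),c); c=go(T(0,0,.145),down(-1.8),c)
E
```

```text
t 37.75 [ 0.5856 -0.3914  0.312 ] [-1.7978e+02  7.0000e-02 -9.0060e+01] F [-0.4  1.1 -2. ] open 0.0393 g 30.0 q [-18.   21.3  12.7  -0.1 -81.3  18. ]
shift [-0.981 -0.07   0.002] x5 | turn [0. 0. 0.] x1
shift [0. 0. 0.] x1 | turn [-0.002 -0.001 -0.77 ] x4
shift [ 0.    -0.     0.835] x2 | turn [0. 0. 0.] x1
```

step_arm(
  steps=[
    [[-0.98, -0.07, 0, 0, 0, 0], [-0.98, -0.07, 0, 0, 0, 0], [-0.98, -0.07, 0, 0, 0, 0]],
  ],
)

```text
clock: 38.05
tool_pos: [0.5922, -0.2886, 0.3091]
orientation: [179.9, 0.2, -89.9]
force: [0.1, -0.0, -0.7]
opening: 0.0394
gripper_force: 30.0
```

step_arm(
  steps=[
    [[-0.98, -0.07, 0, 0, 0, 0], [-0.98, -0.07, 0, 0, 0, 0], [-0.98, -0.07, 0, 0, 0, 0]],
  ],
)

```text
clock: 38.35
tool_pos: [0.5993, -0.1907, 0.3093]
orientation: [179.9, 0.2, -89.8]
force: [0.1, -0.9, -0.1]
opening: 0.0391
gripper_force: 30.0
```

step_arm(
  steps=[
    [[-0.98, -0.07, 0, 0, 0, 0], [-0.98, -0.07, 0, 0, 0, 0], [-0.98, -0.07, 0, 0, 0, 0]],
  ],
)

```text
clock: 38.65
tool_pos: [0.6063, -0.093, 0.3093]
orientation: [179.9, 0.2, -89.8]
force: [-0.6, 0.0, -0.2]
opening: 0.0391
gripper_force: 30.0
```

step_arm(
  steps=[
    [[-0.98, -0.07, 0, 0, 0, 0], [-0.98, -0.07, 0, 0, 0, 0], [-0.98, -0.07, 0, 0, 0, 0]],
  ],
)

```text
clock: 38.95
tool_pos: [0.6134, 0.0048, 0.3093]
orientation: [179.9, 0.2, -89.8]
force: [0.3, -0.6, -1.0]
opening: 0.0395
gripper_force: 30.0
```

step_arm(
  steps=[
    [[-0.98, -0.07, 0, 0, 0, 0], [-0.98, -0.07, 0, 0, 0, 0], [-0.98, -0.07, 0, 0, 0, 0]],
  ],
)

```text
clock: 39.25
tool_pos: [0.6205, 0.1027, 0.3092]
orientation: [179.9, 0.1, -89.8]
force: [0.4, 0.5, -2.5]
opening: 0.0393
gripper_force: 30.0
```

step_arm(
  steps=[
    [[0, 0, 0, 0, 0, -0.28], [0, 0, 0, 0, 0, -0.56], [0, 0, 0, 0, 0, -0.77], [0, 0, 0, 0, 0, -0.77]],
  ],
)

```text
clock: 39.65
tool_pos: [0.6203, 0.098, 0.31]
orientation: [179.9, 0.1, -67.9]
force: [0.1, -0.2, -0.9]
opening: 0.0394
gripper_force: 30.0
```

step_arm(
  steps=[
    [[0, 0, 0, 0, 0, -0.28], [0, 0, 0, 0, 0, -0.56], [0, 0, 0, 0, 0, -0.77], [0, 0, 0, 0, 0, -0.77]],
  ],
)

```text
clock: 40.05
tool_pos: [0.6205, 0.0981, 0.3106]
orientation: [-180.0, 0.1, -46.0]
force: [-0.3, 0.1, 0.1]
opening: 0.0394
gripper_force: 30.0
```

step_arm(
  steps=[
    [[0, 0, 0, 0, 0, -0.28], [0, 0, 0, 0, 0, -0.56], [0, 0, 0, 0, 0, -0.77], [0, 0, 0, 0, 0, -0.77]],
  ],
)

```text
clock: 40.45
tool_pos: [0.6205, 0.0983, 0.3109]
orientation: [-179.9, 0.1, -24.1]
force: [-0.8, -0.9, 0.1]
opening: 0.039
gripper_force: 30.0
```

step_arm(
  steps=[
    [[0, 0, 0, 0, 0, -0.28], [0, 0, 0, 0, 0, -0.56], [0, 0, 0, 0, 0, -0.77], [0, 0, 0, 0, 0, -0.77], [0, 0, 0, 0, 0, -0.77]],
  ],
)

```text
clock: 40.95
tool_pos: [0.6206, 0.0985, 0.3111]
orientation: [-179.9, 0.0, -2.2]
force: [0.1, 0.7, -0.9]
opening: 0.0391
gripper_force: 30.0
```

```bash
python3 - <<'E'
from h import *
o=st(); c=go(T(0,0,.145),down(-1.8)); parts('t4')
E
```

```text
t 40.95 [0.6206 0.0985 0.3111] [-1.7988e+02  2.0000e-02 -2.2200e+00] F [ 0.1  0.7 -0.9] open 0.0391 g 30.0 q [ 26.7  13.9   2.3  -0.1 -78.3  61.1]
shift [ 0.002 -0.001  0.831] x2 | turn [-0.004  0.001 -0.015] x1
[385. 226.] 229 z0.045 [ 545. -188.] [56. 55.] 62.2 [216. 212. 208.]
[441. 238.] 120 z0.033 [ 504. -352.] [38. 35.] 89.0 [210. 198.   0.]
[451. 265.] 139 z0.028 [ 426. -377.] [47. 27.] 8.4 [215. 212. 202.]
```

step_arm(
  steps=[
    [[0, 0, 0.4, 0, 0, 0], [0, 0, 0.8, 0, 0, 0], [0, 0, 0.8, 0, 0, 0]],
  ],
)

```text
clock: 41.3
tool_pos: [0.6174, 0.098, 0.2256]
orientation: [180.0, 0.5, -2.1]
force: [0.5, 0.4, -1.7]
opening: 0.0394
gripper_force: 30.0
```

step_arm(
  steps=[
    [[0, 0, 0.4, 0, 0, 0], [0, 0, 0.85, 0, 0, 0], [0, 0, 0.85, 0, 0, 0], [0, 0, 0.85, 0, 0, 0]],
  ],
)

```text
clock: 41.7
tool_pos: [0.6217, 0.099, 0.1482]
orientation: [-179.9, -0.0, -1.9]
force: [0.3, 0.2, -0.2]
opening: 0.0391
gripper_force: 30.0
```

step_arm(
  steps=[
    [[0, 0, 0, 0, 0, 0], [0, 0, 0, 0, 0, 0], [0, 0, 0, 0, 0, 0], [0, 0, 0, 0, 0, 0]],
  ],
  jaw=85,
)

```text
clock: 42.1
tool_pos: [0.6211, 0.0992, 0.1476]
orientation: [-179.8, -0.1, -1.8]
force: [0.4, 1.1, 0.2]
opening: 0.0577
gripper_force: 0.0
```

step_arm(
  steps=[
    [[0, 0, -0.5, 0, 0, 0], [0, 0, -1, 0, 0, 0], [0, 0, -1, 0, 0, 0]],
  ],
)

```text
clock: 42.4
tool_pos: [0.6243, 0.0994, 0.255]
orientation: [-179.7, -0.7, -1.8]
force: [0.3, -0.1, -0.1]
opening: 0.0581
gripper_force: 0.0
```

step_arm(
  steps=[
    [[0, 0, -0.3, 0, 0, 0], [0, 0, -0.6, 0, 0, 0], [0, 0, -0.6, 0, 0, 0], [0, 0, -0.6, 0, 0, 0]],
  ],
)

```text
clock: 42.8
tool_pos: [0.6209, 0.0988, 0.3074]
orientation: [-179.8, -0.1, -1.8]
force: [-0.3, -0.4, -0.6]
opening: 0.0582
gripper_force: 0.0
```

```bash
python3 - <<'E'
from h import *
o=st(); q=(.426,-.378,.3); c=go(q,rot(o['orientation']));c=go(q,down(8),c); c=go((.426,-.378,.008),down(8),c)
E
```

```text
t 42.8 [0.6209 0.0988 0.3074] [-1.798e+02 -1.100e-01 -1.830e+00] F [-0.3 -0.4 -0.6] open 0.0582 g 0.0 q [ 26.7  13.9   1.8  -0.1 -77.7  61.5]
shift [-0.359  0.966  0.011] x5 | turn [0. 0. 0.] x1
shift [0. 0. 0.] x1 | turn [-0.007 -0.005 -0.343] x1
shift [ 0.    -0.     0.973] x3 | turn [0. 0. 0.] x1
```

step_arm(
  steps=[
    [[-0.36, 0.97, 0, 0, 0, 0], [-0.36, 0.97, 0, 0, 0, 0], [-0.36, 0.97, 0, 0, 0, 0]],
  ],
)

```text
clock: 43.1
tool_pos: [0.5792, -0.0008, 0.3058]
orientation: [-179.9, 0.1, -2.0]
force: [-0.0, 0.1, 0.1]
opening: 0.0583
gripper_force: 0.0
```

step_arm(
  steps=[
    [[-0.36, 0.97, 0, 0, 0, 0], [-0.36, 0.97, 0, 0, 0, 0], [-0.36, 0.97, 0, 0, 0, 0]],
  ],
)

```text
clock: 43.4
tool_pos: [0.5402, -0.0963, 0.3055]
orientation: [-179.9, 0.1, -2.0]
force: [1.3, -0.1, -0.3]
opening: 0.0579
gripper_force: 0.0
```

step_arm(
  steps=[
    [[-0.36, 0.97, 0, 0, 0, 0], [-0.36, 0.97, 0, 0, 0, 0], [-0.36, 0.97, 0, 0, 0, 0]],
  ],
)

```text
clock: 43.7
tool_pos: [0.5014, -0.1919, 0.3051]
orientation: [-179.9, 0.1, -2.0]
force: [-0.0, -0.4, 0.6]
opening: 0.0584
gripper_force: 0.0
```

step_arm(
  steps=[
    [[-0.36, 0.97, 0, 0, 0, 0], [-0.36, 0.97, 0, 0, 0, 0], [-0.36, 0.97, 0, 0, 0, 0]],
  ],
)

```text
clock: 44.0
tool_pos: [0.4626, -0.2875, 0.3046]
orientation: [-179.9, 0.1, -2.0]
force: [-0.6, 0.0, -0.1]
opening: 0.0584
gripper_force: 0.0
```

step_arm(
  steps=[
    [[-0.36, 0.97, 0, 0, 0, -0.2], [-0.36, 0.97, 0, 0, 0, -0.34], [-0.36, 0.97, 0, 0, 0, -0.34], [-0.36, 0.97, 0, 0, 0, -0.34]],
  ],
)

```text
clock: 44.4
tool_pos: [0.425, -0.3808, 0.3041]
orientation: [-179.8, 0.1, 7.7]
force: [0.3, 0.3, -0.3]
opening: 0.0586
gripper_force: 0.0
```

step_arm(
  steps=[
    [[0, 0, 0.5, 0, 0, 0], [0, 0, 1, 0, 0, 0], [0, 0, 1, 0, 0, 0], [0, 0, 1, 0, 0, 0]],
  ],
)

```text
clock: 44.8
tool_pos: [0.4261, -0.3795, 0.2059]
orientation: [-179.9, 0.1, 8.0]
force: [0.1, 0.0, 2.0]
opening: 0.0583
gripper_force: 0.0
```

```bash
python3 - <<'E'
from h import *
o=st(); p,d,W,cam=snap('wrist','w6')
m=((W[:,:,2]>.015)&(W[:,:,2]<.04)).astype(np.uint8); m[265:]=0
n,l,s,c=cv2.connectedComponentsWithStats(m)
for i in range(1,n):
    if s[i,4]>200: print(c[i].round(),s[i,4],np.median(W[l==i],0).round(3),p[l==i].mean(0).round(),cv2.minAreaRect((W[l==i][:,:2]*1000).astype(np.float32)))
go((.426,-.378,.008),down(8)); parts('t5')
E
```

```text
t 44.8 [ 0.4261 -0.3795  0.2059] [-1.7988e+02  7.0000e-02  8.0100e+00] F [0.1 0.  2. ] open 0.0583 g 0.0 q [-2.210e+01  1.170e+01 -1.440e+01 -1.000e-01 -6.410e+01  1.201e+02]
[111.  45.] 1724 [ 0.537 -0.213  0.032] [89. 85. 82.] ((538.232177734375, -202.3491668701172), (29.38656234741211, 58.635677337646484), 62.321773529052734)
[457. 119.] 660 [ 0.522 -0.474  0.03 ] [98. 84. 54.] ((523.828857421875, -482.2090148925781), (61.51945114135742, 22.868967056274414), 16.15289878845215)
[297. 121.] 1381 [ 0.505 -0.354  0.028] [193. 155.  33.] ((504.132080078125, -354.03033447265625), (38.980567932128906, 38.52653884887695), 8.2279691696167)
[164. 154.] 500 [ 0.464 -0.252  0.03 ] [166. 133.  26.] ((463.93829345703125, -250.80545043945312), (6.287389278411865, 32.48180389404297), 46.82225799560547)
[196. 191.] 390 [ 0.439 -0.28   0.03 ] [219. 219.  53.] ((437.9586486816406, -278.35736083984375), (6.176388263702393, 32.37522888183594), 46.33045196533203)
[315. 223.] 1416 [ 0.424 -0.38   0.025] [176. 169. 163.] ((426.60260009765625, -378.87969970703125), (48.1960334777832, 23.74454689025879), 7.820571422576904)
shift [-0.005 -0.011  0.998] x2 | turn [-0.    -0.003  0.   ] x1
[381. 228.] 128 z0.045 [ 538. -177.] [57. 34.] 34.4 [172. 163. 150.]
```

step_arm(
  steps=[
    [[-0.03, 0, 0.5, 0, 0, 0], [-0.03, 0, 0.98, 0, 0, 0], [-0.03, 0, 0.98, 0, 0, 0]],
  ],
)

```text
clock: 45.2
tool_pos: [0.4203, -0.3787, 0.1041]
orientation: [-179.6, 0.3, 7.9]
force: [-0.7, -0.0, -0.4]
opening: 0.0586
gripper_force: 0.0
```

step_arm(
  steps=[
    [[0, 0, 0.4, 0, 0, 0], [0, 0, 0.8, 0, 0, 0], [0, 0, 0.98, 0, 0, 0], [0, 0, 0.98, 0, 0, 0], [0, 0, 0.98, 0, 0, 0]],
  ],
)

```text
clock: 45.7
tool_pos: [0.4247, -0.3813, 0.0121]
orientation: [180.0, -0.2, 8.0]
force: [-0.7, -0.4, -0.1]
opening: 0.0585
gripper_force: 0.0
```

step_arm(
  steps=[
    [[0, 0, 0, 0, 0, 0], [0, 0, 0, 0, 0, 0], [0, 0, 0, 0, 0, 0], [0, 0, 0, 0, 0, 0], [0, 0, 0, 0, 0, 0]],
  ],
  jaw=255,
)

```text
clock: 46.2
tool_pos: [0.4224, -0.3801, 0.0095]
orientation: [-179.9, -0.0, 7.9]
force: [0.2, 2.4, 0.9]
opening: 0.024
gripper_force: 1.8
```

step_arm(
  steps=[
    [[0, 0, -0.5, 0, 0, 0], [0, 0, -1, 0, 0, 0], [0, 0, -1, 0, 0, 0]],
  ],
)

```text
clock: 46.5
tool_pos: [0.426, -0.3826, 0.116]
orientation: [179.7, -0.5, 8.0]
force: [1.0, -0.1, -2.0]
opening: 0.0239
gripper_force: 30.0
```

step_arm(
  steps=[
    [[0, 0, -0.5, 0, 0, 0], [0, 0, -1, 0, 0, 0], [0, 0, -1, 0, 0, 0]],
  ],
)

```text
clock: 46.8
tool_pos: [0.4254, -0.3828, 0.2167]
orientation: [179.7, -0.5, 8.0]
force: [1.2, -0.4, -1.4]
opening: 0.0238
gripper_force: 30.0
```

step_arm(
  steps=[
    [[0, 0, -0.5, 0, 0, 0], [0, 0, -1, 0, 0, 0.2], [0, 0, -1, 0, 0, 0.34], [0, 0, -1, 0, 0, 0.34], [0, 0, -1, 0, 0, 0.34]],
  ],
)

```text
clock: 47.3
tool_pos: [0.4217, -0.3803, 0.3078]
orientation: [-179.8, 0.1, -1.7]
force: [-0.2, 0.3, -2.3]
opening: 0.0238
gripper_force: 30.0
```

```bash
python3 - <<'E'
from h import *
o=st(); q=T(0,0,o['tool_pos'][2]);c=go(q,rot(o['orientation']));c=go(q,down(-1.8),c); c=go(T(0,0,.145),down(-1.8),c)
E
```

```text
t 47.3 [ 0.4217 -0.3803  0.3078] [-1.7979e+02  9.0000e-02 -1.7100e+00] F [-0.2  0.3 -2.3] open 0.0238 g 30.0 q [-22.4   8.1  -5.3  -0.2 -76.7 110.7]
shift [ 0.37  -0.97   0.003] x5 | turn [0. 0. 0.] x1
shift [0. 0. 0.] x1 | turn [-0.007  0.003  0.003] x1
shift [ 0.    -0.     0.814] x2 | turn [0. 0. 0.] x1
```

step_arm(
  steps=[
    [[0.37, -0.97, 0, 0, 0, 0], [0.37, -0.97, 0, 0, 0, 0], [0.37, -0.97, 0, 0, 0, 0]],
  ],
)

```text
clock: 47.6
tool_pos: [0.4632, -0.2812, 0.3076]
orientation: [-179.8, 0.1, -1.5]
force: [-0.5, -0.9, -0.8]
opening: 0.0239
gripper_force: 30.0
```

step_arm(
  steps=[
    [[0.37, -0.97, 0, 0, 0, 0], [0.37, -0.97, 0, 0, 0, 0], [0.37, -0.97, 0, 0, 0, 0]],
  ],
)

```text
clock: 47.9
tool_pos: [0.5034, -0.1855, 0.3078]
orientation: [-179.8, 0.1, -1.5]
force: [0.4, -0.2, -1.9]
opening: 0.0237
gripper_force: 30.0
```

step_arm(
  steps=[
    [[0.37, -0.97, 0, 0, 0, 0], [0.37, -0.97, 0, 0, 0, 0], [0.37, -0.97, 0, 0, 0, 0]],
  ],
)

```text
clock: 48.2
tool_pos: [0.5435, -0.09, 0.3079]
orientation: [-179.9, 0.1, -1.5]
force: [-0.1, -0.3, -1.0]
opening: 0.0238
gripper_force: 30.0
```

step_arm(
  steps=[
    [[0.37, -0.97, 0, 0, 0, 0], [0.37, -0.97, 0, 0, 0, 0], [0.37, -0.97, 0, 0, 0, 0]],
  ],
)

```text
clock: 48.5
tool_pos: [0.5836, 0.0056, 0.3078]
orientation: [-179.9, 0.2, -1.6]
force: [-1.0, -0.6, -1.5]
opening: 0.0238
gripper_force: 30.0
```

step_arm(
  steps=[
    [[0.37, -0.97, 0, 0, 0, 0], [0.37, -0.97, 0, 0, 0, 0], [0.37, -0.97, 0, 0, 0, 0], [0.37, -0.97, 0, 0, 0, 0]],
  ],
)

```text
clock: 48.9
tool_pos: [0.6225, 0.0985, 0.3081]
orientation: [-180.0, 0.2, -1.7]
force: [-0.4, 0.4, -0.7]
opening: 0.0236
gripper_force: 30.0
```

step_arm(
  steps=[
    [[0, 0, 0.4, 0, 0, 0], [0, 0, 0.8, 0, 0, 0], [0, 0, 0.8, 0, 0, 0]],
  ],
)

```text
clock: 49.2
tool_pos: [0.6187, 0.0957, 0.2242]
orientation: [179.9, 0.6, -1.9]
force: [0.5, -0.5, -1.6]
opening: 0.0238
gripper_force: 30.0
```

step_arm(
  steps=[
    [[0, 0, 0.4, 0, 0, 0], [0, 0, 0.82, 0, 0, 0], [0, 0, 0.82, 0, 0, 0], [0, 0, 0.82, 0, 0, 0]],
  ],
)

```text
clock: 49.6
tool_pos: [0.6235, 0.0976, 0.1502]
orientation: [-179.9, -0.0, -1.8]
force: [0.7, -0.4, 0.0]
opening: 0.024
gripper_force: 30.0
```

step_arm(
  steps=[
    [[0, 0, 0, 0, 0, 0], [0, 0, 0, 0, 0, 0], [0, 0, 0, 0, 0, 0], [0, 0, 0, 0, 0, 0]],
  ],
  jaw=110,
)

```text
clock: 50.0
tool_pos: [0.6231, 0.0986, 0.1495]
orientation: [-179.8, -0.1, -1.8]
force: [0.3, -0.7, -0.1]
opening: 0.0477
gripper_force: 0.0
```

step_arm(
  steps=[
    [[0, 0, -0.5, 0, 0, 0], [0, 0, -1, 0, 0, 0], [0, 0, -1, 0, 0, 0]],
  ],
)

```text
clock: 50.3
tool_pos: [0.6263, 0.0989, 0.257]
orientation: [-179.7, -0.7, -1.8]
force: [1.0, 0.3, 0.6]
opening: 0.05
gripper_force: 0.0
```

step_arm(
  steps=[
    [[0, 0, -0.4, 0, 0, 0], [0, 0, -0.9, 0, 0, 0], [0, 0, -0.9, 0, 0, 0], [0, 0, -0.9, 0, 0, 0]],
  ],
)

```text
clock: 50.7
tool_pos: [0.6231, 0.0983, 0.3402]
orientation: [-179.8, -0.2, -1.8]
force: [0.1, 0.1, -1.4]
opening: 0.0497
gripper_force: 0.0
```

```bash
python3 - <<'E'
from h import *
# guard: y axis yaw 99.5; tab centre = knuckle axis + 101mm along -y
psi=99.5; k=np.array([.400,.3615]); gy=R.from_euler('z',psi,degrees=True).apply([0,1,0]); print('tab',k-.101*gy[:2])
o=st(); q=(.46,.37,.34)
c=go(q,rot(o['orientation'])); c=go(q,down(9.5),c)
E
```

```text
tab [0.49961485 0.37816981]
t 50.7 [0.6231 0.0983 0.3402] [-179.77   -0.19   -1.82] F [ 0.1  0.1 -1.4] open 0.0497 g 0.0 q [ 26.6  13.5   5.4  -0.1 -81.6  61.6]
shift [-0.572 -0.888  0.003] x3 | turn [0. 0. 0.] x1
shift [0. 0. 0.] x1 | turn [-0.008 -0.007 -0.395] x1
```

step_arm(
  steps=[
    [[-0.44, -0.92, 0, 0, 0, 0], [-0.44, -0.92, 0, 0, 0, 0], [-0.44, -0.92, 0, 0, 0, 0]],
  ],
)

```text
clock: 51.0
tool_pos: [0.5794, 0.1951, 0.3371]
orientation: [-179.9, 0.1, -1.6]
force: [0.6, 0.1, 0.4]
opening: 0.0499
gripper_force: 0.0
```

step_arm(
  steps=[
    [[-0.44, -0.92, 0, 0, 0, 0], [-0.44, -0.92, 0, 0, 0, 0], [-0.44, -0.92, 0, 0, 0, 0]],
  ],
)

```text
clock: 51.3
tool_pos: [0.5384, 0.2884, 0.3371]
orientation: [-179.9, 0.1, -1.6]
force: [0.4, -0.8, -0.6]
opening: 0.0499
gripper_force: 0.0
```

step_arm(
  steps=[
    [[-0.44, -0.92, 0, 0, 0, 0], [-0.44, -0.92, 0, 0, 0, 0], [-0.44, -0.92, 0, 0, 0, 0], [-0.44, -0.92, 0, 0, 0, 0]],
  ],
)

```text
clock: 51.7
tool_pos: [0.4988, 0.3787, 0.3375]
orientation: [-180.0, 0.1, -1.7]
force: [0.2, -1.0, 0.9]
opening: 0.05
gripper_force: 0.0
```

step_arm(
  steps=[
    [[0, 0, 0, 0, 0, 0.3], [0, 0, 0, 0, 0, 0.6], [0, 0, 0, 0, 0, 0.98], [0, 0, 0, 0, 0, 0.98]],
  ],
)

```text
clock: 52.1
tool_pos: [0.5002, 0.3764, 0.3384]
orientation: [-179.9, 0.1, -30.3]
force: [0.2, 0.1, 0.2]
opening: 0.0498
gripper_force: 0.0
```

step_arm(
  steps=[
    [[0, 0, 0, 0, 0, 0.3], [0, 0, 0, 0, 0, 0.6], [0, 0, 0, 0, 0, 0.98], [0, 0, 0, 0, 0, 0.98]],
  ],
)

```text
clock: 52.5
tool_pos: [0.5002, 0.3764, 0.3385]
orientation: [-180.0, 0.1, -58.4]
force: [-0.1, -0.1, 0.9]
opening: 0.0497
gripper_force: 0.0
```

step_arm(
  steps=[
    [[0, 0, 0, 0, 0, 0.3], [0, 0, 0, 0, 0, 0.6], [0, 0, 0, 0, 0, 0.98], [0, 0, 0, 0, 0, 0.98]],
  ],
)

```text
clock: 52.9
tool_pos: [0.5002, 0.3764, 0.3385]
orientation: [180.0, 0.1, -86.5]
force: [-0.7, -0.3, -0.2]
opening: 0.0498
gripper_force: 0.0
```

step_arm(
  steps=[
    [[0, 0, 0, 0, 0, 0.3], [0, 0, 0, 0, 0, 0.6], [0, 0, 0, 0, 0, 0.98], [0, 0, 0, 0, 0, 0.98]],
  ],
)

```text
clock: 53.3
tool_pos: [0.5002, 0.3764, 0.3385]
orientation: [179.9, 0.1, -114.5]
force: [0.3, 0.5, 0.3]
opening: 0.0494
gripper_force: 0.0
```

step_arm(
  steps=[
    [[0, 0, 0, 0, 0, 0.3], [0, 0, 0, 0, 0, 0.6], [0, 0, 0, 0, 0, 0.98], [0, 0, 0, 0, 0, 0.98]],
  ],
)

```text
clock: 53.7
tool_pos: [0.5002, 0.3763, 0.3385]
orientation: [179.9, 0.0, -142.6]
force: [0.6, -0.2, -0.4]
opening: 0.0497
gripper_force: 0.0
```

step_arm(
  steps=[
    [[0, 0, 0, 0, 0, 0.3], [0, 0, 0, 0, 0, 0.6], [0, 0, 0, 0, 0, 0.98], [0, 0, 0, 0, 0, 0.98], [0, 0, 0, 0, 0, 0.98]],
  ],
)

```text
clock: 54.2
tool_pos: [0.5002, 0.3766, 0.3386]
orientation: [179.9, 0.0, -170.4]
force: [0.6, -1.1, -0.3]
opening: 0.0499
gripper_force: 0.0
```

```bash
python3 - <<'E'
from h import *
o=st(); snap('wrist','w7'); p,d,W,cam=snap('top','t6')
go((.4996,.378,.20),down(-170.5))
p2=load('w7')[0]
cv2.imwrite('pics/j1.png',np.hstack([cv2.resize(p2,(440,330)),cv2.resize(p[150:300,225:345],(264,330))])[:,:,::-1])
E
```

```text
t 54.2 [0.5002 0.3766 0.3386] [ 179.91    0.   -170.38] F [ 0.6 -1.1 -0.3] open 0.0499 g 0.0 q [ 5.480e+01  1.320e+01  4.800e+00 -1.000e-01 -8.150e+01 -1.351e+02]
shift [0.001 0.004 0.693] x2 | turn [0.004 0.    0.009] x1
```

View pics/j1.png

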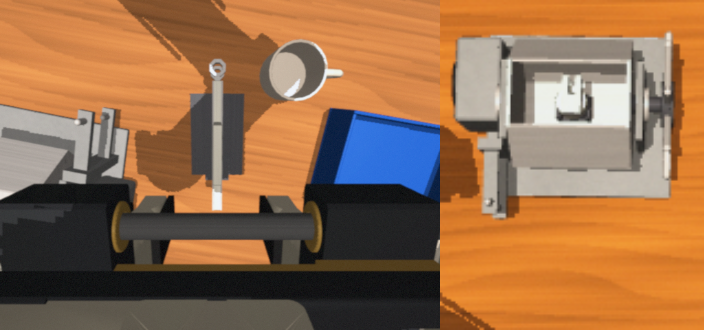

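The left view shows the upper knuckle ring at about (317,98) full-scale, directly in line with the guard's leaf. The top view on the right shows the parts inside the barrel with the hatch up. I'll descend and grip the tab.

step_arm(
  steps=[
    [[0, 0.01, 0.5, 0, 0, 0], [0, 0.01, 1, 0, 0, 0], [0, 0.01, 1, 0, 0, 0], [0, 0.01, 1, 0, 0, 0]],
  ],
)

```text
clock: 54.7
tool_pos: [0.5, 0.3788, 0.2397]
orientation: [180.0, 0.0, -170.2]
force: [0.9, 0.6, 2.3]
opening: 0.0499
gripper_force: 0.0
```

step_arm(
  steps=[
    [[0, 0, 0.3, 0, 0, 0], [0, 0, 0.6, 0, 0, 0], [0, 0, 0.9, 0, 0, 0], [0, 0, 1, 0, 0, 0], [0, 0, 1, 0, 0, 0], [0, 0, 1, 0, 0, 0]],
  ],
)

```text
clock: 55.3
tool_pos: [0.5007, 0.3807, 0.1416]
orientation: [179.8, 0.2, -170.2]
force: [-0.6, -0.5, 0.7]
opening: 0.0499
gripper_force: 0.0
```

step_arm(
  steps=[
    [[0, 0, 0, 0, 0, 0], [0, 0, 0, 0, 0, 0], [0, 0, 0, 0, 0, 0], [0, 0, 0, 0, 0, 0], [0, 0, 0, 0, 0, 0], [0, 0, 0, 0, 0, 0], [0, 0, 0, 0, 0, 0]],
  ],
  jaw=255,
)

```text
clock: 56.0
tool_pos: [0.4994, 0.3793, 0.1389]
orientation: [179.9, 0.0, -170.3]
force: [-0.1, -0.1, 0.8]
opening: 0.0099
gripper_force: 30.0
```

step_arm(
  steps=[
    [[0, 0, -0.2, 0, 0, 0], [0, 0, -0.4, 0, 0, 0], [0, 0, -0.6, 0, 0, 0], [0, 0, -0.8, 0, 0, 0], [0, 0, -1, 0, 0, 0], [0, 0, -1, 0, 0, 0]],
  ],
)

```text
clock: 56.6
tool_pos: [0.5001, 0.3801, 0.2411]
orientation: [179.7, 0.2, -170.3]
force: [0.3, 0.3, -3.4]
opening: 0.0099
gripper_force: 30.0
```

step_arm(
  steps=[
    [[0, 0, -0.3, 0, 0, 0], [0, 0, -0.6, 0, 0, 0], [0, 0, -1, 0, 0, 0], [0, 0, -1, 0, 0, 0], [0, 0, -1, 0, 0, 0]],
  ],
)

```text
clock: 57.1
tool_pos: [0.499, 0.3793, 0.3378]
orientation: [179.8, -0.0, -170.3]
force: [-0.3, -0.4, -4.1]
opening: 0.0098
gripper_force: 30.0
```

```bash
python3 - <<'E'
from h import *
o=st(); snap('wrist','w8'); Rr=rot(o['orientation'])
# desired tool pose in front: hinge at pin local (-.129-.06,.0985)
p=T(-.129-.06,.0985-.101,.34); print(p); c=go(p,Rr); c=go(p,down(88.2),c)
# ring expected position now
print('exp upper ring px',proj(load('w8')[3],(o['tool_pos']+Rr.apply([.101,0,-.0188+.032]))))
cv2.imwrite('pics/w8c.png',cv2.resize(load('w8')[0][0:300,200:440],(480,600))[:,:,::-1])
E
```

```text
t 57.1 [0.499  0.3793 0.3378] [ 1.7984e+02 -3.0000e-02 -1.7028e+02] F [-0.3 -0.4 -4.1] open 0.0098 g 30.0 q [ 5.500e+01  1.320e+01  4.800e+00 -1.000e-01 -8.150e+01 -1.352e+02]
[0.43201473 0.10243787 0.34      ]
shift [ 0.374 -0.871 -0.012] x3 | turn [-0.003 -0.004 -0.   ] x1
shift [0. 0. 0.] x1 | turn [ 0.001 -0.001  0.886] x4
exp upper ring px [[314.52599901  43.65967659]]
```

View pics/w8c.png

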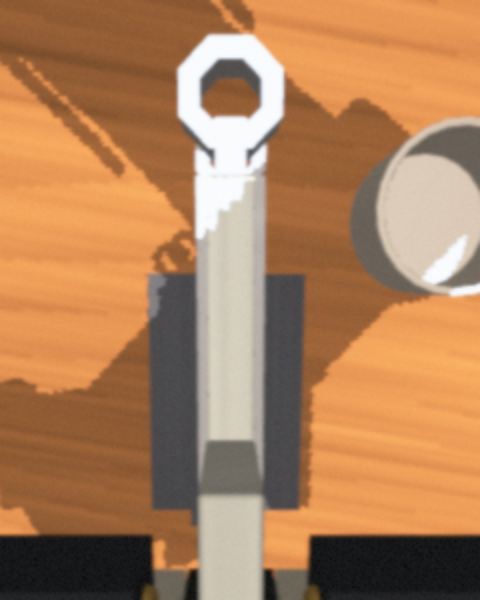

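step_arm(
  steps=[
    [[0.15, -0.4, 0, 0, 0, 0], [0.37, -0.87, 0, 0, 0, 0], [0.37, -0.87, 0, 0, 0, 0], [0.37, -0.87, 0, 0, 0, 0]],
  ],
)

```text
clock: 57.55
tool_pos: [0.4768, 0.2856, 0.3373]
orientation: [179.9, -0.1, -170.3]
force: [0.4, 1.3, -3.4]
opening: 0.0099
gripper_force: 30.0
```

step_arm(
  steps=[
    [[0.15, -0.4, 0, 0, 0, 0], [0.37, -0.87, 0, 0, 0, 0], [0.37, -0.87, 0, 0, 0, 0], [0.37, -0.87, 0, 0, 0, 0]],
  ],
)

```text
clock: 57.95
tool_pos: [0.4556, 0.1947, 0.3377]
orientation: [179.9, -0.0, -170.3]
force: [-1.0, 0.6, -3.1]
opening: 0.0099
gripper_force: 30.0
```

step_arm(
  steps=[
    [[0.15, -0.4, 0, 0, 0, 0], [0.37, -0.87, 0, 0, 0, 0], [0.37, -0.87, 0, 0, 0, 0], [0.37, -0.87, 0, 0, 0, 0]],
  ],
)

```text
clock: 58.35
tool_pos: [0.4343, 0.1033, 0.3379]
orientation: [179.9, 0.0, -170.3]
force: [-0.2, 0.7, -5.4]
opening: 0.0102
gripper_force: 30.0
```

step_arm(
  steps=[
    [[0, 0, 0, 0, 0, -0.2], [0, 0, 0, 0, 0, -0.4], [0, 0, 0, 0, 0, -0.65], [0, 0, 0, 0, 0, -0.9], [0, 0, 0, 0, 0, -0.9]],
  ],
)

```text
clock: 58.85
tool_pos: [0.4346, 0.1047, 0.3375]
orientation: [179.9, 0.0, -144.3]
force: [-0.4, -0.6, -3.5]
opening: 0.0099
gripper_force: 30.0
```

step_arm(
  steps=[
    [[0, 0, 0, 0, 0, -0.2], [0, 0, 0, 0, 0, -0.4], [0, 0, 0, 0, 0, -0.65], [0, 0, 0, 0, 0, -0.9], [0, 0, 0, 0, 0, -0.9]],
  ],
)

```text
clock: 59.35
tool_pos: [0.4344, 0.1041, 0.3378]
orientation: [179.9, 0.1, -118.7]
force: [0.2, -1.1, -3.8]
opening: 0.0096
gripper_force: 30.0
```

step_arm(
  steps=[
    [[0, 0, 0, 0, 0, -0.2], [0, 0, 0, 0, 0, -0.4], [0, 0, 0, 0, 0, -0.65], [0, 0, 0, 0, 0, -0.9], [0, 0, 0, 0, 0, -0.9]],
  ],
)

```text
clock: 59.85
tool_pos: [0.4343, 0.1037, 0.338]
orientation: [180.0, 0.1, -93.1]
force: [-0.4, 0.3, -4.4]
opening: 0.0095
gripper_force: 30.0
```

step_arm(
  steps=[
    [[0, 0, 0, 0, 0, -0.2], [0, 0, 0, 0, 0, -0.4], [0, 0, 0, 0, 0, -0.65], [0, 0, 0, 0, 0, -0.9], [0, 0, 0, 0, 0, -0.9]],
  ],
)

```text
clock: 60.35
tool_pos: [0.4342, 0.1034, 0.3381]
orientation: [-180.0, 0.1, -67.4]
force: [0.0, 0.0, -3.5]
opening: 0.0105
gripper_force: 30.0
```

step_arm(
  steps=[
    [[0, 0, 0, 0, 0, -0.2], [0, 0, 0, 0, 0, -0.4], [0, 0, 0, 0, 0, -0.65], [0, 0, 0, 0, 0, -0.9], [0, 0, 0, 0, 0, -0.9]],
  ],
)

```text
clock: 60.85
tool_pos: [0.4341, 0.1033, 0.3381]
orientation: [-179.9, 0.1, -41.7]
force: [-0.5, -0.5, -5.1]
opening: 0.0098
gripper_force: 30.0
```

step_arm(
  steps=[
    [[0, 0, 0, 0, 0, -0.2], [0, 0, 0, 0, 0, -0.4], [0, 0, 0, 0, 0, -0.65], [0, 0, 0, 0, 0, -0.9], [0, 0, 0, 0, 0, -0.9]],
  ],
)

```text
clock: 61.35
tool_pos: [0.4341, 0.1032, 0.3382]
orientation: [-179.9, 0.0, -15.9]
force: [0.1, -0.3, -4.8]
opening: 0.01
gripper_force: 30.0
```

step_arm(
  steps=[
    [[0, 0, 0, 0, 0, -0.2], [0, 0, 0, 0, 0, -0.4], [0, 0, 0, 0, 0, -0.65], [0, 0, 0, 0, 0, -0.9], [0, 0, 0, 0, 0, -0.9]],
  ],
)

```text
clock: 61.85
tool_pos: [0.4341, 0.1031, 0.3382]
orientation: [-179.9, -0.0, 9.8]
force: [-0.7, 0.0, -4.3]
opening: 0.0099
gripper_force: 30.0
```

step_arm(
  steps=[
    [[0, 0, 0, 0, 0, -0.2], [0, 0, 0, 0, 0, -0.4], [0, 0, 0, 0, 0, -0.65], [0, 0, 0, 0, 0, -0.9], [0, 0, 0, 0, 0, -0.9]],
  ],
)

```text
clock: 62.35
tool_pos: [0.434, 0.1031, 0.3382]
orientation: [-179.9, -0.1, 35.6]
force: [-0.3, 0.7, -3.7]
opening: 0.0099
gripper_force: 30.0
```

step_arm(
  steps=[
    [[0, 0, 0, 0, 0, -0.2], [0, 0, 0, 0, 0, -0.4], [0, 0, 0, 0, 0, -0.65], [0, 0, 0, 0, 0, -0.9], [0, 0, 0, 0, 0, -0.9]],
  ],
)

```text
clock: 62.85
tool_pos: [0.434, 0.1031, 0.3383]
orientation: [-179.9, -0.1, 61.4]
force: [-0.5, 1.1, -3.7]
opening: 0.01
gripper_force: 30.0
```

```bash
python3 - <<'E'
from h import *
p,d,W,cam=load('w8'); o=st()
# ring in tool frame from w8 (tool pose then)
R8=rot([179.84,-.03,-170.28]); t8=np.array([.499,.3793,.3378]); m,Rm,t=cam
dd=Rm.T@np.array([(315.5-m[0,2])/m[0,0],(46.5-m[1,2])/m[1,1],1]); og=-Rm.T@t
a=R8.inv().apply(og-t8); b=R8.inv().apply(dd); k=(.0132-a[2])/b[2]; print('ring in tool',a+b*k)
pp=T(-.129-.06,.0985-.1,.34); go(pp,down(88.2))
E
```

```text
t 62.85 [0.434  0.1031 0.3383] [-1.7994e+02 -1.1000e-01  6.1380e+01] F [-0.5  1.1 -3.7] open 0.01 g 30.0 q [ 3.870e+01 -5.100e+00 -1.520e+01 -1.000e-01 -7.980e+01  1.127e+02]
ring in tool [0.10005694 0.00035476 0.0132    ]
shift [-0.006 -0.019 -0.017] x1 | turn [-0.001 -0.004 -0.936] x1
```

step_arm(
  steps=[
    [[0, 0, 0, 0, 0, -0.2], [0, 0, 0, 0, 0, -0.4], [0, 0, 0, 0, 0, -0.65], [0, 0, 0, 0, 0, -0.935], [0, 0, 0, 0, 0, -0.935], [0, 0, 0, 0, 0, -0.935]],
  ],
)

```text
clock: 63.45
tool_pos: [0.4341, 0.1031, 0.3383]
orientation: [-180.0, -0.1, 88.0]
force: [-0.6, -0.0, -5.0]
opening: 0.0099
gripper_force: 30.0
```

step_arm(
  steps=[
    [[0, 0, 0.3, 0, 0, 0], [0, 0, 0.6, 0, 0, 0], [0, 0, 0.75, 0, 0, 0], [0, 0, 0.75, 0, 0, 0]],
  ],
)

```text
clock: 63.85
tool_pos: [0.4328, 0.1025, 0.2612]
orientation: [-179.8, 0.0, 88.2]
force: [0.5, -0.4, -4.4]
opening: 0.01
gripper_force: 30.0
```

step_arm(
  steps=[
    [[0, 0, 0.3, 0, 0, 0], [0, 0, 0.6, 0, 0, 0], [0, 0, 0.75, 0, 0, 0], [0, 0, 0.75, 0, 0, 0], [0, 0, 0.75, 0, 0, 0]],
  ],
)

```text
clock: 64.35
tool_pos: [0.4351, 0.1038, 0.1897]
orientation: [179.9, -0.1, 88.4]
force: [-0.3, 0.5, -3.5]
opening: 0.0095
gripper_force: 30.0
```

```bash
python3 - <<'E'
from h import *
o=st(); p,d,W,cam=snap('wrist','w9'); Rr=rot(o['orientation'])
ring=o['tool_pos']+Rr.apply([.100,.0004,.0132]); print('ring world',ring,'px',proj(cam,ring))
pin=np.array([.4952,.2015,.147]); print('pin px exp',proj(cam,pin)); print('rel local',RT.inv().apply(pin-ring))
cv2.imwrite('pics/w9c.png',cv2.resize(p[0:220,60:380],(800,550))[:,:,::-1])
E
```

```text
t 64.35 [0.4351 0.1038 0.1897] [ 1.7991e+02 -1.5000e-01  8.8440e+01] F [-0.3  0.5 -3.5] open 0.0095 g 30.0 q [ 3.880e+01  2.000e-01 -2.990e+01 -1.000e-01 -5.970e+01  1.397e+02]
ring world [0.43819249 0.20380615 0.17675158] px [[314.50812654  49.16531375]]
pin px exp [[440.26143163  65.38743657]]
rel local [ 0.05705182 -0.00051436 -0.02975158]
```

View pics/w9c.png

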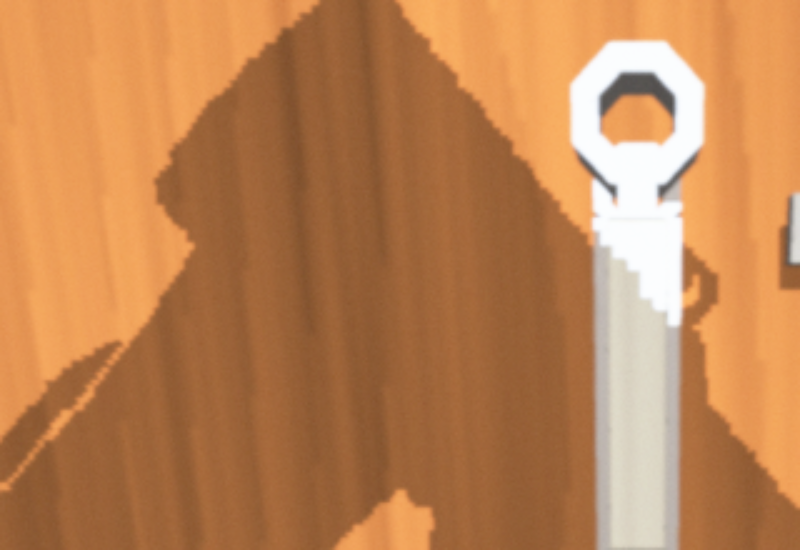

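```bash
python3 - <<'E'
from h import *
p,d,W,cam=load('w9')
cv2.imwrite('pics/w9d.png',cv2.resize(p[0:200,300:540],(720,600))[:,:,::-1])
z=W[:,:,2]
ys,xs=np.where((z[:200,360:520]>.141)&(z[:200,360:520]<.155)); print(len(xs),xs.mean()+360,ys.mean(),xs.min()+360,xs.max()+360,ys.min(),ys.max())
ys,xs=np.where((z[:200,360:520]>.055)&(z[:200,360:520]<.072)); print('low',len(xs),xs.mean()+360,ys.mean(),np.percentile(xs,[5,95])+360,np.percentile(ys,[5,95]))
E
```

```text
284 434.40140845070425 65.31338028169014 425 443 56 75
low 336 489.3452380952381 104.24404761904762 [394. 518.] [ 90.75 117.25]
```

View pics/w9d.png

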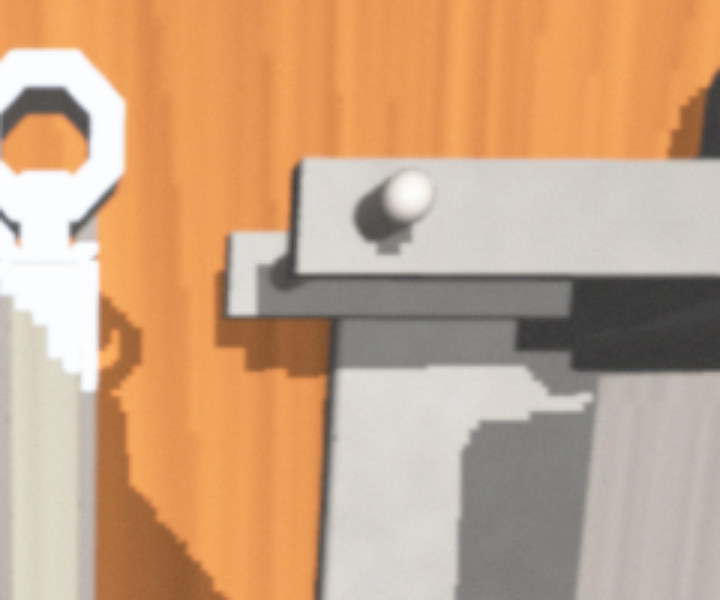

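```bash
python3 - <<'E'
from h import *
p,d,W,cam=load('w9')
print('tip z',np.nanmedian(W[62:68,434:440,2]),'ring z',np.nanmedian(W[30:40,308:322,2]), 'arm z',np.nanmedian(W[70:85,445:470,2]))
o=get_obs(); zt=o['tool_pos'][2]-.0132
ring=ray(cam,314.8,43.2,zt); pin=ray(cam,436.8,65,.1465)
rel=pin-ring; Rr=rot(o['orientation']); print(ring,pin,'rel tumbler',RT.inv().apply(rel),'tool',Rr.inv().apply(rel), 'yaw',o['orientation'])
E
```

```text
tip z 0.14689599048961918 ring z 0.1660608478305312 arm z 0.12556764541328555
[0.43836056 0.20589045 0.17680312] [0.49376243 0.20178614 0.1465    ] rel tumbler [ 0.05550345 -0.00236207 -0.03030312] tool [-0.00272857  0.05542086  0.03042327] yaw [179.86686335  -0.1863586   88.47663068]
```

```bash
python3 - <<'E'
from h import *
p,d,W,cam=load('w9')
print((W[16:72:4,284:346:4,2]*1000).round())
print((W[100:180:20,312:318,2]*1000).round())
E
```

```text
[[ -0.   0.   0.   1.   0.   1.   0.   2.  -0.   0.   1.  -0.   1.  -1.
    0.   1.]
 [ -1.   1.   0.   0. 175. 177. 177. 176. 175. 176. 175. 176.   0.   0.
    0.   1.]
 [ -0.   1.   2.   0. 177. 176. 177. 177. 177. 175. 175. 176.   0.   1.
    1.   0.]
 [  2.  -1.   1. 176. 176. 177. 175. 176. 176. 176. 177. 177. 178.   1.
    1.   1.]
 [  0.   2. 177. 177. 175. 175. 170. 170. 170. 170. 176. 176. 175. 176.
    0.   1.]
 [  1. 177. 176. 175. 174. 171. 163. 164. 164. 163. 170. 176. 176. 176.
  177.   1.]
 [  0. 177. 177. 175. 170. 163.  -1.   1.   0.   1. 164. 171. 177. 176.
  176.   1.]
 [  1. 175. 176. 176. 165.   0.   0.   1.   1.   0.   1. 166. 177. 176.
  176.   2.]
 [  0. 176. 177. 175.   1.   1.   1.  -0.   0.   1.  -0.   2. 176. 176.
  175.   1.]
 [  0.   1. 175. 176.   1.  -0.   2.   1.   0.   0.   1.   1. 176. 175.
    1.  -1.]
 [  0.   1. 176. 176. 177.   2.  -0.   0.   1.  -0.  -2. 176. 176. 176.
    0.   0.]
 [ -0.   1. 177. 177. 176. 177.  95.  97.  96.  97. 176. 177. 175. 178.
    2.   2.]
 [  1.   1. 166. 176. 177. 176. 176. 176. 175. 176. 176. 177. 176. 165.
    2.   1.]
 [  1.   0.   1. 166. 176. 176. 176. 177. 176. 176. 175. 175. 168.   1.
    1.   2.]]
[[183. 184. 184. 186. 185. 185.]
 [185. 185. 186. 184. 184. 184.]
 [185. 185. 184. 184. 184. 185.]
 [185. 184. 185. 183. 185. 185.]]
```

```bash
cat >> h.py <<'E'
def ringpin(f,pinpx=None,hinge=None):
    p,d,W,cam=snap('wrist',f) if not hinge else load(f); o=get_obs(); z=W[:,:,2]; zt=o['tool_pos'][2]-.0137
    m=((abs(z-zt)<.0035)).astype(np.uint8); m[90:]=0; m[:,:270]=0; m[:,360:]=0
    m=cv2.morphologyEx(m,cv2.MORPH_CLOSE,np.ones((3,3)))
    cs,h=cv2.findContours(m,cv2.RETR_CCOMP,cv2.CHAIN_APPROX_NONE)
    holes=[c for c,q in zip(cs,h[0]) if q[3]>=0 and len(c)>40]; c=max(holes,key=len); e=cv2.fitEllipse(c); print('hole',e,'bbox',cv2.boundingRect(c))
    return o,W,cam,zt,e
E
python3 - <<'E'
from h import *
o,W,cam,zt,e=ringpin('w9',hinge=1)
(u,v)=e[0]; ring=ray(cam,u,v,zt); pin=ray(cam,436.8,65,.1465)
ed=[ray(cam,u-e[1][0]/2,v,zt),ray(cam,u+e[1][0]/2,v,zt)]; print('bore mm',np.linalg.norm(ed[1]-ed[0]))
z=W[:,:,2]; m=((z>.1265)&(z<.15)).astype(np.uint8); m[:50]=0;m[80:]=0;m[:,:410]=0;m[:,450:]=0
m2=(z>.144)&(m>0); ys,xs=np.where(m2); print('tip px',xs.mean(),ys.mean(),len(xs))
print('rel tumbler',RT.inv().apply(pin-ring))
E
```

```text
hole ((314.0206298828125, 46.02960205078125), (32.64203643798828, 33.09565734863281), 6.313586711883545) bbox (298, 30, 33, 33)
bore mm 0.012518717869652297
tip px 435.3223140495868 64.74793388429752 242
rel tumbler [ 0.055798   -0.00147093 -0.02980312]
```

step_arm(
  steps=[
    [[0, 0.15, 0, 0, 0, 0], [-0.01, 0.3, 0, 0, 0, 0], [-0.015, 0.45, 0, 0, 0, 0], [-0.015, 0.56, 0, 0, 0, 0], [-0.015, 0.56, 0, 0, 0, 0], [-0.015, 0.56, 0, 0, 0, 0]],
  ],
)

```text
clock: 65.0
tool_pos: [0.49, 0.1002, 0.1877]
orientation: [-179.9, -0.1, 88.5]
force: [-0.1, 0.0, -4.3]
opening: 0.0097
gripper_force: 30.0
```

```bash
python3 - <<'E'
from h import *
st(); o,W,cam,zt,e=ringpin('w10'); p=load('w10')[0]
u,v=e[0]; ring=ray(cam,u,v,zt); print('ring',ring,'pin if aligned px',proj(cam,[ring[0],ring[1],.1465]),proj(cam,[ring[0],ring[1],.1255]))
x0=int(u)-50; cv2.imwrite('pics/w10c.png',cv2.resize(p[0:100,x0:x0+100],(600,600),interpolation=cv2.INTER_CUBIC)[:,:,::-1]); print(x0)
print((W[28:66:3,x0+30:x0+72:3,2]*1000).round())
E
```

```text
t 65.0 [0.49   0.1002 0.1877] [-1.7993e+02 -9.0000e-02  8.8490e+01] F [-0.1  0.  -4.3] open 0.0097 g 30.0 q [ 3.400e+01  5.800e+00 -2.410e+01 -1.000e-01 -6.010e+01  1.446e+02]
hole ((314.0743408203125, 46.12233352661133), (32.60618591308594, 33.09501266479492), 8.032048225402832) bbox (298, 30, 33, 33)
ring [0.49292997 0.20132376 0.17415679] pin if aligned px [[314.30263155  59.97787836]] [[314.43621612  68.08546491]]
264
[[173. 174. 174. 173. 175. 174. 175. 173. 173. 174. 173. 174. 174. 175.]
 [175. 175. 174. 175. 172. 169. 169. 170. 167. 170. 175. 174. 173. 174.]
 [174. 174. 174. 171. 168. 165. 166. 166. 164. 166. 172. 174. 174. 173.]
 [174. 175. 173. 168. 163. 160. 160. 159. 160. 162. 166. 170. 174. 173.]
 [175. 174. 167. 164. 157.   1.   1.   1.   1.  -0. 161. 167. 175. 174.]
 [174. 175. 164. 159.   1.   0.  -0.  -0.   1.  -0.   1. 162. 173. 174.]
 [173. 175. 159.   1.  -0.  -0.   1.   1.   0.   0.   1.   1. 176. 175.]
 [173. 173. 126. 125. 125. 125. 125. 126. 126. 126. 124. 126. 174. 175.]
 [175.  nan 124. 126. 127. 126. 146. 146. 146. 145.  nan 126. 174. 174.]
 [175. 173. 173. 125. 125. 147. 147. 147. 148. 147. 125. 174. 174. 174.]
 [174. 173. 175. 174. 127. 146. 147. 149. 148. 147. 145. 173. 174. 173.]
 [174. 174. 175. 174. 174. 146. 148. 148. 147. 147. 175. 174. 174. 174.]
 [172. 175. 173. 175. 174. 173. 175. 174. 174. 177. 173. 173. 175. 174.]]
```

View pics/w10c.png

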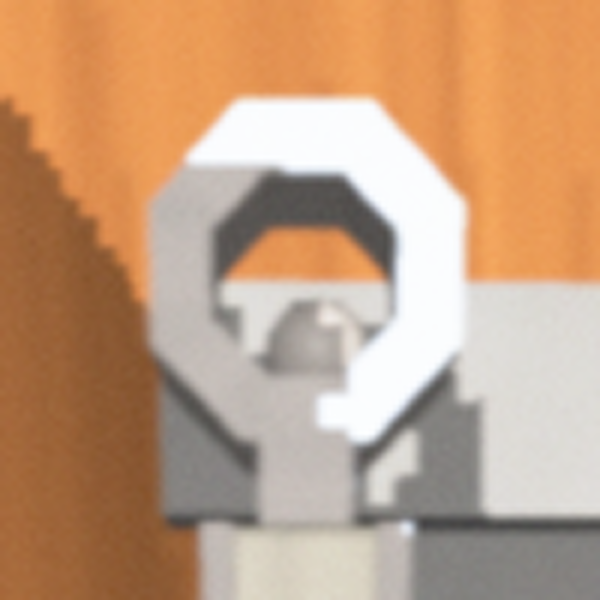

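step_arm(
  steps=[
    [[0.009, 0.012, 0, 0, 0, 0], [0.009, 0.012, 0.05, 0, 0, 0], [0.009, 0.012, 0.1, 0, 0, 0], [0.009, 0.012, 0.13, 0, 0, 0], [0.009, 0.012, 0.16, 0, 0, 0], [0.009, 0.012, 0.18, 0, 0, 0], [0.009, 0.012, 0.18, 0, 0, 0]],
  ],
)

```text
clock: 65.75
tool_pos: [0.491, 0.1013, 0.1699]
orientation: [-180.0, -0.1, 88.6]
force: [-0.4, -0.3, -4.4]
opening: 0.0101
gripper_force: 30.0
```

```bash
python3 - <<'E'
from h import *
st(); o,W,cam,zt,e=ringpin('w11')
x0=int(e[0][0])-50; print((W[28:66:3,x0+30:x0+72:3,2]*1000).round())
u,v=e[0]; ring=ray(cam,u,v,zt); print(ring,proj(cam,[ring[0],ring[1],.1465]))
E
```

```text
t 65.75 [0.491  0.1013 0.1699] [-1.7997e+02 -1.1000e-01  8.8560e+01] F [-0.4 -0.3 -4.4] open 0.0101 g 30.0 q [ 3.410e+01  6.800e+00 -2.550e+01 -1.000e-01 -5.770e+01  1.446e+02]
hole ((313.958740234375, 46.09716796875), (32.546146392822266, 33.018043518066406), 163.21475219726562) bbox (298, 30, 33, 33)
[[157. 156. 155. 157. 156. 157. 156. 157. 156. 155. 157. 156. 155. 156.]
 [155. 157. 156. 157. 155. 152.  nan 152. 151. 152. 156. 156. 156. 157.]
 [156. 155. 156. 157. 152. 147. 147. 146. 147. 148. 152. 155. 156. 156.]
 [157. 156. 156. 152. 147. 141. 143. 142. 140. 142. 147. 153. 157. 157.]
 [156. 156. 152. 147. 143.  -1.   2.   0.  -0.   0. 142. 148. 153. 157.]
 [156. 158. 149. 143. 125. 125. 126. 126. 125. 126. 125. 142. 148. 158.]
 [155. 155. 149. 126. 125. 145. 145. 146. 146. 145. 126. 126. 150. 157.]
 [156. 155. 149. 125. 126. 145. 147. 148. 148. 149. 125. 125. 150. 156.]
 [157. 156. 150. 126. 145. 146. 148. 149. 147. 146. 145. 126. 150. 155.]
 [155. 158. 156. 126. 144. 146. 148. 146. 147. 147. 145. 126. 156. 156.]
 [155. 156. 157. 156. 143. 146. 148. 147. 147. 146. 140. 156. 157. 157.]
 [156. 156. 156. 157. 156. 145. 147. 146. 145. 145. 156. 156. 156. 156.]
 [150. 156. 157. 156. 156. 157. 157. 156. 155. 155. 156. 157. 155. 156.]]
[0.49379718 0.20250618 0.15647038] [[314.03786541  51.61456303]]
```

step_arm(
  steps=[
    [[0, 0, 0.03, 0, 0, 0], [0, 0, 0.06, 0, 0, 0], [0, 0, 0.09, 0, 0, 0], [0, 0, 0.11, 0, 0, 0], [0, 0, 0.13, 0, 0, 0], [0, 0, 0.13, 0, 0, 0], [0, 0, 0.13, 0, 0, 0]],
  ],
)

```text
clock: 66.5
tool_pos: [0.4913, 0.1014, 0.1573]
orientation: [-180.0, -0.1, 88.6]
force: [-0.2, 0.3, -4.8]
opening: 0.0098
gripper_force: 30.0
```

step_arm(
  steps=[
    [[0, 0, 0.01, 0, 0, 0], [0, 0, 0.02, 0, 0, 0], [0, 0, 0.02, 0, 0, 0], [0, 0, 0.02, 0, 0, 0]],
  ],
)

```text
clock: 66.9
tool_pos: [0.4913, 0.1015, 0.1553]
orientation: [180.0, -0.1, 88.6]
force: [0.6, -0.2, -3.7]
opening: 0.0097
gripper_force: 30.0
```

```bash
python3 - <<'E'
from h import *
st(); o,W,cam,zt,e=ringpin('w12'); x0=int(e[0][0])-50
print('ring top z',np.nanmedian(W[20:27,305:322,2]),(W[28:66:4,x0+30:x0+72:3,2]*1000).round())
E
```

```text
t 66.9 [0.4913 0.1015 0.1553] [ 1.7999e+02 -1.3000e-01  8.8560e+01] F [ 0.6 -0.2 -3.7] open 0.0097 g 30.0 q [ 3.410e+01  7.700e+00 -2.660e+01 -1.000e-01 -5.560e+01  1.446e+02]
hole ((313.5501403808594, 44.48503494262695), (28.30653953552246, 31.69066047668457), 126.11878967285156) bbox (298, 30, 33, 33)
ring top z 0.1415900679191833 [[141. 141. 142. 141. 143. 142. 141. 142. 142. 142. 142. 141. 143. 141.]
 [142. 143. 141. 142. 140. 135. 135. 135. 136. 136. 139. 141. 141. 142.]
 [142. 141. 142. 140. 135. 129. 146. 145. 147. 130. 134. 139. 142. 142.]
 [143. 143. 138. 133. 145. 147. 146. 146. 148. 148. 127. 133. 138. 141.]
 [141. 142. 134. 126. 146. 147. 148. 149. 149. 146. 145. 127. 133. 141.]
 [142. 142. 136. 125. 146. 147. 147. 148. 148. 146. 144. 125. 134. 141.]
 [142. 142. 135. 125. 144. 146. 147. 145. 146. 145. 141. 126. 135. 140.]
 [141. 141. 143. 143. 137. 144. 145. 144. 145. 141. 125. 142. 142. 141.]
 [141. 141. 141. 142. 142. 134. 137. 138. 137. 134. 143. 141. 142. 142.]
 [135. 142. 142. 142. 141. 142. 142. 142. 142. 142. 141. 140. 142. 142.]]
```

step_arm(
  steps=[
    [[0, 0, 0.005, 0, 0, 0], [0, 0, 0.01, 0, 0, 0], [0, 0, 0.01, 0, 0, 0]],
  ],
)

```text
clock: 67.25
tool_pos: [0.4916, 0.1013, 0.155]
orientation: [179.9, -0.1, 88.6]
force: [-1.5, -3.9, 5.1]
opening: 0.0101
gripper_force: 30.0
```

step_arm(
  steps=[
    [[0, 0, 0.005, 0, 0, 0], [0, 0, 0.01, 0, 0, 0], [0, 0, 0.01, 0, 0, 0]],
  ],
)

```text
clock: 67.55
tool_pos: [0.4917, 0.1011, 0.1544]
orientation: [179.9, -0.1, 88.6]
force: [-2.4, -4.0, 8.6]
opening: 0.0101
gripper_force: 30.0
```

step_arm(
  steps=[
    [[0, 0, 0, 0, 0, 0], [0, 0, 0, 0, 0, 0], [0, 0, 0, 0, 0, 0], [0, 0, 0, 0, 0, 0]],
  ],
  jaw=160,
)

```text
clock: 67.95
tool_pos: [0.4913, 0.1016, 0.1531]
orientation: [-180.0, -0.1, 88.6]
force: [-1.0, -0.4, 0.2]
opening: 0.0312
gripper_force: 0.0
```

step_arm(
  steps=[
    [[0, 0, -0.1, 0, 0, 0], [0, 0, -0.3, 0, 0, 0], [0, 0, -0.6, 0, 0, 0], [0, 0, -1, 0, 0, 0], [0, 0, -1, 0, 0, 0]],
  ],
)

```text
clock: 68.45
tool_pos: [0.494, 0.1022, 0.2595]
orientation: [179.5, -0.3, 88.6]
force: [0.0, 0.6, -0.8]
opening: 0.0328
gripper_force: 0.0
```

step_arm(
  steps=[
    [[0, -0.3, -0.5, 0, 0, 0], [0, -0.6, -0.9, 0, 0, 0], [0, -0.6, -0.9, 0, 0, 0], [0, -0.6, -0.9, 0, 0, 0]],
  ],
)

```text
clock: 68.85
tool_pos: [0.4312, 0.1029, 0.3459]
orientation: [179.7, -0.3, 88.6]
force: [0.7, 0.3, -0.8]
opening: 0.0325
gripper_force: 0.0
```

```bash
python3 - <<'E'
from h import *
st(); a=snap('scene','s9')[0]; b,d,W,cam=snap('top','t9'); c=snap('wrist','w13')[0]
x,y,z=np.moveaxis((W-np.r_[C,0])@RT.as_matrix(),-1,0)
k=(abs(x+.129)<.03)&(y>-.1)&(y<.09)&(z>.14)&(z<.21); print('guard top pts',k.sum(),x[k].mean(),y[k].mean(),np.percentile(z[k],90))
cv2.imwrite('pics/fin.png',np.hstack([cv2.resize(a[170:330,310:470],(395,400)),cv2.resize(b[150:300,225:345],(395,400))])[:,:,::-1])
parts('t10')
E
```

```text
t 68.85 [0.4312 0.1029 0.3459] [179.75  -0.33  88.62] F [ 0.7  0.3 -0.8] open 0.0325 g 0.0 q [ 3.900e+01 -5.800e+00 -1.480e+01 -1.000e-01 -8.050e+01  1.397e+02]
guard top pts 101 -0.12831300847372587 -0.05096041877019933 0.18992251234872498
[384. 226.] 213 z0.045 [ 545. -188.] [55. 56.] 88.5 [205. 202. 198.]
[441. 238.] 119 z0.033 [ 504. -352.] [38. 35.] 89.0 [206. 194.   0.]
```

View pics/fin.png

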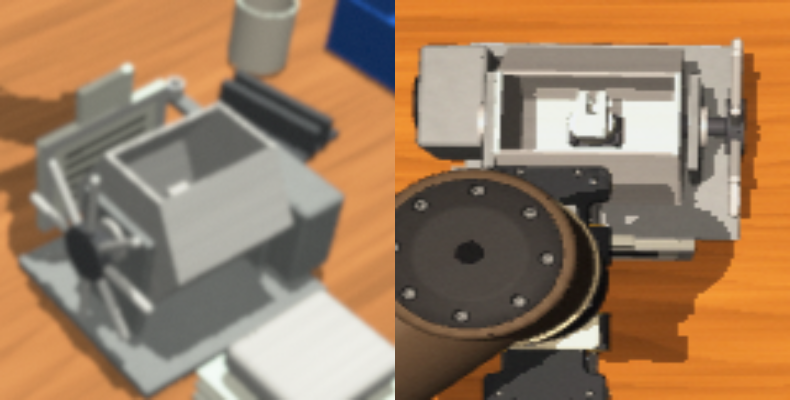

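The final views show the hatch facing up, the parts in the barrel at (590,115) of the right view, and the guard hanging closed across the front on both pintles. I'm handing in.

```bash
python3 -c "
from plant import *
print(close_job())"
```

```text
the job is handed in; nothing more can be done
None
```

The job is handed in (the hand-in gave no verdict): the hatch faces straight up, the bracket, spacer and clevis (the only parts present) are in the barrel, and the guard hangs closed with its knuckles down on the pintle pins.

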